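# Load the vial shaker and hold its snap ring spread at the groove

### The job

Drop the two white-capped vials into the two empty pockets of the vial shaker, one at a time and each fully home (either vial in either pocket). Then take the snap-ring pliers by their red handles, squeeze them to spread the ring, and lower the spread ring gently and level over the shaker's stub until it lies at the groove, just on top of the blue collar. Finish while still holding the pliers squeezed there, the ring spread around the groove: do not let go; leave the other things on the bench where they are.

Things in the scene. Friction and masses are not known exactly. Their poses are not given: they have to be found in the camera images.
- vial_a: Loose amber glass vial with a white cap, upright on the bench, 22 mm diameter, 55 mm tall (cap: top 15 mm, same diameter), about 30 g. Origin: centre of its underside, z up.
- vial_b: The other such vial, the same size.
- shaker: Fixed vial shaker: white case 190 x 190 mm, 40 mm high, on it an aluminium block 150 x 150 mm, top at 70 mm. Two opposite corners hold fixed blue-capped vials, 33 mm proud; the other two are empty pockets. In the middle a blue collar, 44 mm diameter, 46 mm tall, and out of it a vertical steel stub. Origin: centre of the underside, x and y along the sides, z up.
- pocket_a (a point): Centre of the mouth of one empty pocket, in the block's top (52 mm in x and 52 mm in y from the shaker's centre). Round, 26 mm diameter, 22 mm deep: a seated vial stands 33 mm proud.
- pocket_b (a point): The same for the other empty pocket (-52, -52 mm from the centre).
- groove (a point): Middle of the stub's groove, on its axis, 49.5 mm above the block. The groove is 7 mm high, directly above the blue collar (collar top 3.5 mm below this point). Stub 30 mm diameter above the groove, 26 mm in it; its top, with a 6 mm long lead-in cone to 22 mm, is 13.5 mm above this point. A ring resting on the collar has its centre 1.5 mm below this point.
- pliers: Loose snap-ring pliers, about 160 g, 210 mm long, lying level on a rest. Origin: midway between the red handles where to grip them, at mid-height (43 mm above the bench at the start). x points along the tool to the ring (pivot at +65 mm, ring centre at +131 mm), z up. The copper ring's eyes are fixed on the tips: it does not come off.
- handles (a point): The pliers' grip place (same point as their origin). The handles lie at +y and -y, 16 mm tall, from 55 mm behind to 40 mm ahead; across their outsides here 61 mm at rest, 31 mm squeezed to the stop (faces then parallel). Squeezing takes about 3 N at first, 9 N at the stop; they spring apart when let go. Grip with 20 to 40 N to carry.
- rest: Fixed blue rest under the pliers, 35 mm high: a bar 32 mm long (x) by 70 mm wide under the pivot at x = +65 mm, another 14 mm by 110 mm under the handle ends at x = -48 mm, and a low strip 24 mm wide and 8 mm high between. Origin on the bench under the pliers' origin, same axes at the start.
- ring (a point): Centre of the snap ring at mid-height (copper wire, 4 mm thick, gap towards the pliers), 131 mm ahead of the pliers' origin. Closed it leaves only 25.6 mm across, so the stub does not pass; fully spread it leaves about 3 mm beside a centred stub, 5 mm ahead of it and more towards the pliers.
- ring_left (a joint): Spread of the ring: turn of its left arm about the ring's back, rad; 0 closed, 0.24 fully spread with the handles squeezed to their stop (both arms move together). The stub passes from about 0.12, with room only above 0.17: keep it fully spread.
- reagent_jar: Amber jar, black lid, 60 mm diameter, 65 mm tall; origin under its centre. Leave alone.
- dish: Small white dish, 60 mm diameter, 15 mm tall; origin under its centre. Leave alone.
- driver: Screwdriver lying on the bench; leave alone.
- spare_collar: Spare blue collar lying on the bench, 44 mm diameter, 20 mm tall; leave alone.
- white_jar: White jar, blue lid, 56 mm diameter, 70 mm tall; origin under its centre. Leave alone.
Not all that is in view belongs to the job. What is meant by the pliers is not turquoise, and is the larger of those in its own colour.

How it is judged:
By the outcome, as a careful person would: the job done as asked, in the order asked, and still so for the second after the job is handed in, while the arm keeps its last pose, push and grip.
It also fails if it takes over 72 s, if anything falls off the work surface, if the arm or the gripper's body presses on something with over 40 N, if the wrist force passes 120 N, or if a joint passes its speed limit or range.

### The arm

A 6-joint arm with a two-finger parallel gripper is mounted at the origin on the work surface. World frame = base frame: x ahead of the robot, y to its left, z up, the work surface at z = 0. Lengths are in mm, angles in rad, forces in N, time in s.
With the tool pointing down it reaches from about 275 to 1000 mm from the base axis. Payload 8.4 kg.
Tool frame: the origin (TCP) lies on the mounting face of the last link; the fingertips stand 173 mm ahead of it and the grasp point (between the pads) lies 155 mm ahead of it; z points along the fingers, y is the direction in which the jaws open and shut (so a half turn about z gives the same grasp; the last joint's range is limited). The gripper opens to 85 mm and grips with 20 to 120 N. Pads are 22 mm wide; open, the fingers measure 114 mm over their backs; the gripper's body (76 mm by 85 mm) begins 54 mm behind the grasp point. The pads swing forward as they close: fully open they stand 13 mm farther back than shut.
Start: joints at [-1.217, 0.353, 1.633, -0, 1.155, -0.002], TCP at [217.712, -585.859, 404.681] pointing down, gripper open.
Joint ranges: [-2.63, 2.63], [-0.92, 2.1], [0.06, 2.66], [-1.3, 4.44], [0, 2.69], [-3.02, 3.02]. Speed limits (rad/s): [2.22, 2.22, 2.79, 3.14, 3.14, 3.14].

### API

Orientations are given as [roll, pitch, yaw] about the fixed x, y, z axes, in that order (R = Rz(yaw) Ry(pitch) Rx(roll)).
In Python, from rig import r, grab_frame, spotter gives the robot as it stands.
- The arm moves only by the tool apply_moves, never from a script. Its argument "motion" is text: rows parted by semicolons, each of 5 numbers parted by spaces: the opening, from -1 (shut) to 1 (fully open), then the shift along the tool's x, y, z as a fraction of full scale, then the turn about the tool's z as a fraction of full scale. In form: hand x y z twist; .... A call has 1 to 20 rows; each row is the pose to reach, as a shift and turn from the pose commanded when the call began, along the tool's axes at that moment, turning the shorter way round; what a row does not reach only later rows make up. Full scale, the value 1, is 1 m for a shift and pi rad for a turn. A row lasts 1/12 s, in which the tool goes at most 41.7 mm and 7.16 degrees, less where a joint would pass 70% of its speed; a pose out of reach is approached as far as the arm can. A call with a number of a shift or a turn outside -1 to 1 is refused whole. A call with a gripper value outside its range is refused whole. The fingers move at their own pace and stop on an object; "squeeze" is the grip in N (left out, the last holds). Time passes only in rows, so rows that repeat a pose let the fingers close. It gives the time, the measured TCP pose, the force and the opening at its end, in the units of the state.
- r.sense(): the state, without advancing time (a new reading comes with each control period).
- grab_frame(name): name is "scene" or "top" or "wrist"; returns a dict with "img" (400x640x3 uint8, red, green, blue), "fx", "fy", "cx", "cy" (pixels), "dist_coeffs" ([k1, k2, p1, p2, k3] as OpenCV has them; the pictures are not rectified), "R" (3x3) and "t" (3): a world point X has camera coordinates R X + t. Camera axes: x right, y down, z forward; pixel columns grow to the right and rows downward; lengths in mm; the calibration is good to about 2 mm. A picture is of the moment at which its call begins. There is no depth.
- r.sign_off(): hands the job in, once; it reports no verdict.
Trained networks look in the newest picture that a camera, given by its name, has taken for a name from the list of things; names that differ only in an ending like _2 or _b are one class to them, and where a whole thing is asked for, a point or a joint stands for the part that bears it (a point fixed in the world has none). Each returns a list of dicts, best first, with "conf" (0 to 1); they miss things now and then, are a little off and sometimes report something else, mostly with a low value. They report only what shows in the picture. A call takes as long as a camera call. They do not tell look-alikes from the thing itself.
- spotter.boxes_of(query, camera): "point" ([x, y, z] in mm, in world coordinates, good to about 4 mm: the middle of the surface that is visible of it).
- spotter.place_of(query, camera): "point" ([x, y, z] in mm, in world coordinates, good to about 4 mm: a listed point, or the origin of a listed thing).
The state is a dict: "clock": time; "qpos": joint angles; "qvel": joint speeds; "joint_efforts": joint torques, N m; "eef_pos": TCP position; "tcp_rot": TCP orientation; "contact_force": force on the tool from outside, world axes, zero at the start; "wrist_torque": the same for the moment, N m; "opening": opening from 0.0 (shut) to 1.0 (fully open).
Only numpy, scipy, OpenCV 4.12 (cv2) and the standard library are available. Lean on these libraries where they do the work, as an engineer would, in place of code of your own. Each camera call takes 0.05 s, during which the arm holds its last target.

## Working session

There is one attempt and no reset: what is moved stays moved. The work goes in short steps, Python scripts to look and compute and a tool call to move; the robot and the scene stay as the last step left them, time stands still between calls to the robot, and variables do not carry over. Pictures are saved under pics/ and viewed, and the job is handed in when it is done.

Besides the shell and the picture viewer there is one more tool, called after "Request:" as name(argument=value, ...) on one line, values as JSON. apply_moves: Moves the arm, as the interface text tells. Its arguments: {"type":"object","properties":{"motion":{"type":"string"},"squeeze":{"type":"number"}},"required":["motion"]}

```bash
ls; mkdir -p pics
cat > h.py <<'E'
import numpy as np, cv2, json
from rig import r, grab_frame, spotter
def save(name,fn):
    f=grab_frame(name); cv2.imwrite('pics/'+fn,cv2.cvtColor(f['img'],cv2.COLOR_RGB2BGR)); return f
def K(f): return np.array([[f['fx'],0,f['cx']],[0,f['fy'],f['cy']],[0,0,1.]])
def px2w(f,u,v,z):
    p=cv2.undistortPoints(np.array([[[u,v]]],float),K(f),np.array(f['dist_coeffs'],float))[0,0]
    R=np.array(f['R']);t=np.array(f['t'])
    d=R.T@np.array([p[0],p[1],1]); c=-R.T@t
    return c+d*(z-c[2])/d[2]
def w2px(f,X):
    X=np.atleast_2d(np.array(X,float))
    rv=cv2.Rodrigues(np.array(f['R'],float))[0]
    return cv2.projectPoints(X,rv,np.array(f['t'],float),K(f),np.array(f['dist_coeffs'],float))[0][:,0]
E
python3 - <<'E'
from h import *
np.set_printoptions(precision=3,suppress=True)
print(r.sense())
f=save('top','top0.png'); g=save('scene','scene0.png'); w=save('wrist','wrist0.png')
for q in (f,g,w): print(-np.array(q['R']).T@np.array(q['t']), q['fx'])
for n in ['vial_a','shaker','pocket_a','groove','pliers','handles','ring','rest']:
    for c in ['top','scene']:
        print(n,c,[(np.round(d['point']),round(d['conf'],2)) for d in spotter.place_of(n,c)])
E
```

```text
pics
{'clock': 0.0, 'qpos': array([-1.217,  0.354,  1.634,  0.   ,  1.155, -0.002]), 'qvel': array([-0.001,  0.   ,  0.001,  0.   ,  0.002, -0.002]), 'joint_efforts': array([  0.002, -60.525, -34.207,   0.   ,   0.009,  -0.   ]), 'eef_pos': array([ 217.634, -585.628,  403.957]), 'tcp_rot': array([-3.14 , -0.   ,  0.356]), 'contact_force': array([ 0.121,  0.394, -0.864]), 'wrist_torque': array([-0.021, -0.023, -0.012]), 'opening': 0.9955417911092193}
[ 356.259   66.299 1139.461] 377.5767053230979
[1205.367 -636.789  785.53 ] 505.8838875407008
[ 285.857 -559.545  373.558] 317.29702517083797
vial_a top [(array([ 430., -306.,    2.]), 0.53)]
vial_a scene [(array([ 541., -335.,    3.]), 0.52), (array([ 428., -301.,   -3.]), 0.49), (array([ 670., -296.,   -1.]), 0.45)]
shaker top [(array([618., -44.,   1.]), 0.84)]
shaker scene [(array([621., -47.,  -1.]), 0.69)]
pocket_a top [(array([681., -11.,  70.]), 0.84), (array([555., -84.,  70.]), 0.78), (array([491., 342.,  46.]), 0.75)]
pocket_a scene [(array([556., -82.,  72.]), 0.89), (array([679., -17.,  71.]), 0.63), (array([488., 340.,   0.]
[... 236 characters left out ...]
(array([272., 289.,   9.]), 0.78), (array([489., 338.,  42.]), 0.77), (array([352., 454.,   6.]), 0.47)]
handles top [(array([490., 340.,  47.]), 0.79), (array([276., 290.,   7.]), 0.6), (array([616., -42.,   2.]), 0.57), (array([352., 454.,   2.]), 0.45)]
handles scene [(array([488., 336.,  42.]), 0.72), (array([272., 286.,  13.]), 0.69), (array([356., 454.,   4.]), 0.46)]
ring top [(array([168., 212.,   9.]), 0.76), (array([395., 538.,   3.]), 0.71), (array([618., 344.,  45.]), 0.57)]
ring scene [(array([170., 209.,   9.]), 0.93), (array([623., 343.,  43.]), 0.69), (array([391., 539.,   2.]), 0.61)]
rest top [(array([489., 341.,   1.]), 0.81)]
rest scene [(array([492., 341.,   0.]), 0.72)]
```

View pics/top0.png

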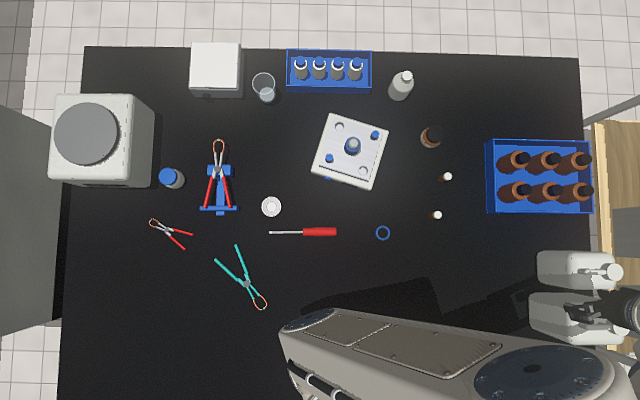

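View pics/scene0.png

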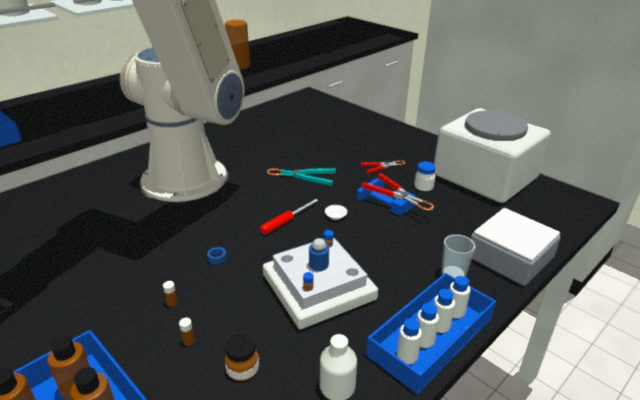

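View pics/wrist0.png

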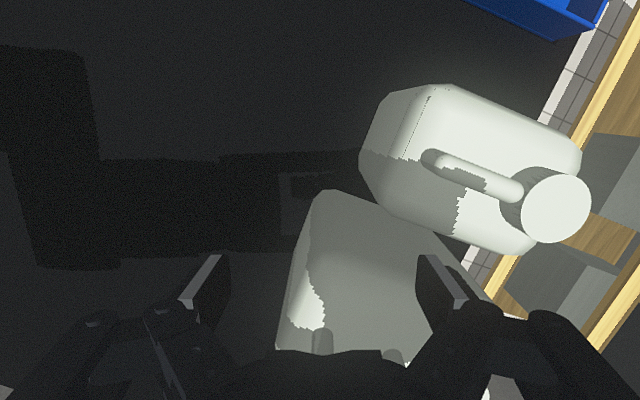

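The top view shows the two white-capped vials at about (438,215) and (448,176), the shaker at (350,150), and the large red pliers on the blue rest at (218,180). The decoys are the small red and the turquoise pliers. I'll move over the vials for a close look.

```bash
cat >> h.py <<'E'
def rot(rpy):
    from scipy.spatial.transform import Rotation as Ro
    return Ro.from_euler('xyz',rpy).as_matrix()
def camrel():
    f=grab_frame('wrist'); s=r.sense(); T=rot(s['tcp_rot'])
    R=np.array(f['R']);t=np.array(f['t'])
    return f, R@T, (-R.T@t-s['eef_pos'])@T   # cam R wrt tool, cam centre in tool
def delta(target_xyz, yaw):
    s=r.sense(); T=rot(s['tcp_rot']); d=T.T@(np.array(target_xyz)-s['eef_pos'])
    dy=yaw-s['tcp_rot'][2]
    return d/1000, -dy/np.pi  # tool z is down
E
python3 - <<'E'
from h import *
np.set_printoptions(precision=3,suppress=True)
f,Rc,c=camrel(); print(Rc,c)
np.savez('cam.npz',Rc=Rc,c=c)
for tgt in ([420,-330,330],[420,-330,380]):
    d,tw=delta(tgt,0.5); print(d,tw)
    T=rot([np.pi,0,0.5]); R=Rc@T.T; t=-R@(np.array(tgt)+T@c)
    g=dict(f); g['R']=R; g['t']=t
    print(w2px(g,[[430,-304,55],[541,-335,55],[430,-304,0],[619,-45,70]]))
g=cv2.imread('pics/top0.png'); cv2.imwrite('pics/z1.png',cv2.resize(g[100:250,290:490],None,fx=4,fy=4,interpolation=cv2.INTER_CUBIC))
E
```

```text
[[-0.     1.    -0.001]
 [-0.958 -0.001 -0.287]
 [-0.287  0.001  0.958]] [73.055 -0.677 30.452]
[ 0.279 -0.169  0.075] -0.04589550260585676
[[ 300.557  174.537]
 [ 410.285   62.059]
 [ 304.408  162.525]
 [  65.441 -289.65 ]]
[ 0.279 -0.169  0.025] -0.04589550260585676
[[ 304.114  163.44 ]
 [ 395.065   69.625]
 [ 306.902  154.752]
 [ 108.339 -227.767]]
```

View pics/z1.png

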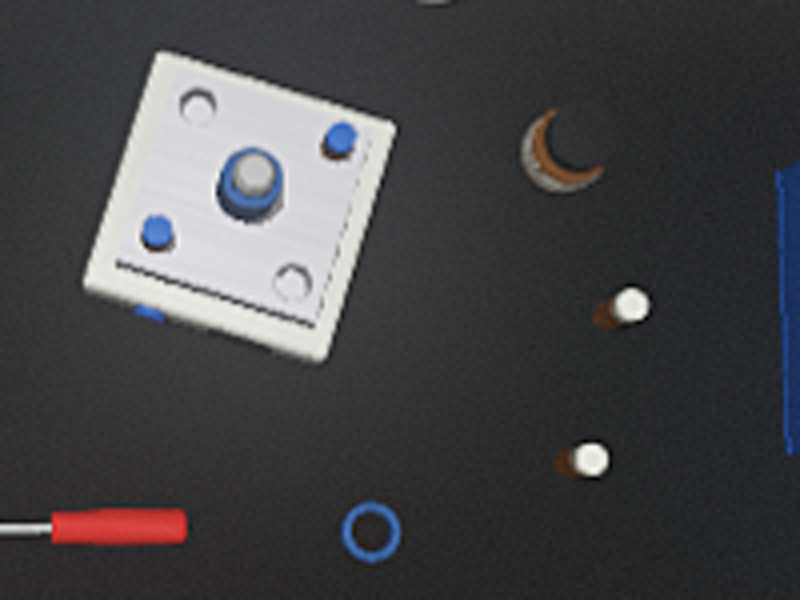

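Request:
apply_moves(motion="1 0.02 -0.01 0 0; 1 0.05 -0.03 0 0; 1 0.08 -0.05 0 -0.01; 1 0.11 -0.065 0 -0.02; 1 0.14 -0.085 0.005 -0.03; 1 0.17 -0.1 0.01 -0.04; 1 0.2 -0.12 0.015 -0.045; 1 0.23 -0.14 0.02 -0.045; 1 0.255 -0.155 0.025 -0.045; 1 0.27 -0.165 0.025 -0.045; 1 0.28 -0.17 0.025 -0.045; 1 0.28 -0.17 0.025 -0.045; 1 0.28 -0.17 0.025 -0.045", squeeze=30)

```text
clock: 2.08
eef_pos: [421.1, -329.2, 379.9]
tcp_rot: [3.141, 0.0, 0.498]
contact_force: [-1.1, 0.3, -0.5]
opening: 1.002
```

Run:
```python
from h import *
np.set_printoptions(precision=3,suppress=True)
s=r.sense(); print(s['clock'],s['eef_pos'],s['tcp_rot'],s['contact_force'],s['opening'])
f=save('wrist','w1.png'); t=save('top','t1.png')
import pickle; pickle.dump((f,t),open('f1.pkl','wb'))
print(spotter.place_of('vial_a','wrist'), spotter.place_of('pocket_a','top'),spotter.place_of('groove','top'))
```

```text
2.0833 [ 421.096 -329.201  379.897] [3.141 0.    0.498] [-1.131  0.335 -0.519] 1.0017954452357056
[{'point': [433.6, -300.8, -1.3], 'conf': 0.73}, {'point': [543.4, -337.0, 3.0], 'conf': 0.66}] [{'point': [552.2, -82.1, 73.1], 'conf': 0.83}, {'point': [682.4, -9.9, 70.5], 'conf': 0.73}] [{'point': [617.9, -44.4, 117.1], 'conf': 0.66}]
```

View pics/w1.png

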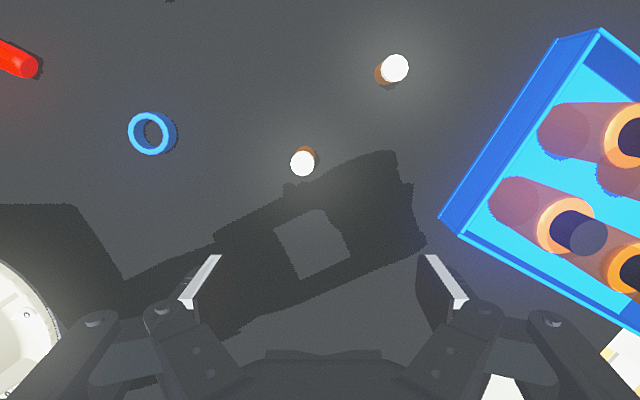

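The wrist view shows the two white caps at about (302,163) and (395,68), both upright. Next I'll take centroids and fit the shaker in the top image.

```bash
python3 - <<'E'
from h import *
import pickle
np.set_printoptions(precision=2,suppress=True)
f,t=pickle.load(open('f1.pkl','rb'))
def blobs(im,mask,roi):
    m=np.zeros(mask.shape,np.uint8); x0,y0,x1,y1=roi; m[y0:y1,x0:x1]=mask[y0:y1,x0:x1]
    n,l,st,ce=cv2.connectedComponentsWithStats(m)
    return [(ce[i],st[i]) for i in range(1,n) if st[i][4]>12]
for nm,g,rois in (('w',f,[(280,140,330,185),(365,40,420,95)]),('t',t,[(425,200,455,225),(435,165,460,190)])):
    im=g['img'].astype(int); m=((im.min(2)>170)).astype(np.uint8)
    for roi in rois:
        for c,s in blobs(im,m,roi): print(nm,c,s,px2w(g,c[0],c[1],55))
# top: blue caps & grey stub
im=t['img'].astype(int); m=((im[:,:,2]>im[:,:,0]+60)).astype(np.uint8)
for c,s in blobs(im,m,(305,105,395,200)): print('blue',c,s,px2w(t,c[0],c[1],103))
p=[ (555,-83,70),(681,-11,70)]
print(w2px(t,p))
E
python3 - <<'E'
import cv2
g=cv2.imread('pics/t1.png'); cv2.imwrite('pics/z2.png',cv2.resize(g[105:200,305:395],None,fx=6,fy=6,interpolation=cv2.INTER_CUBIC))
E
```

```text
w [301.96 163.11] [290 151  24  25 475] [ 430.55 -301.48   55.  ]
w [394.29  67.92] [381  54  28  28 605] [ 542.99 -333.25   55.  ]
t [437.38 214.27] [434 211   8   8  48] [ 430.64 -301.14   55.  ]
t [447.52 175.74] [444 172   8   8  46] [ 544.46 -333.3    55.  ]
blue [374.88 133.88] [372 131   7   7  43] [ 651.72 -110.82  103.  ]
blue [351.87 145.69] [345 137  16  15  75] [616.26 -45.86 103.  ]
blue [328.95 157.07] [326 154   7   7  44] [582.44  18.13 103.  ]
blue [326.76 177.65] [324 176   7   4  17] [524.14  23.49 103.  ]
[[363.36 169.57]
 [338.8  126.45]]
```

View pics/z2.png

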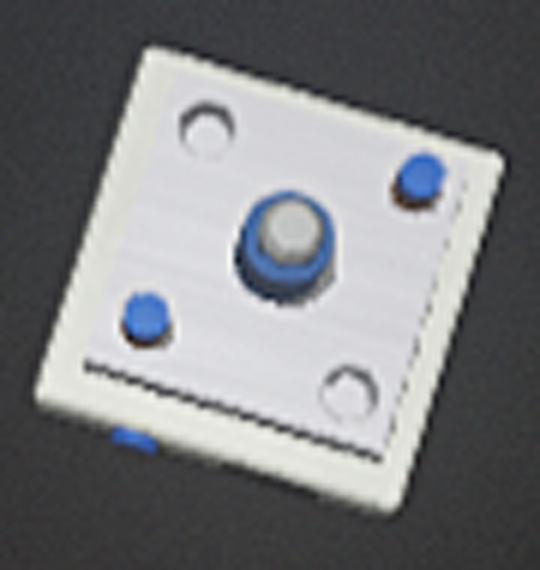

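Request:
apply_moves(motion="0.4 0.008 -0.008 0.02 0; 0.4 0.018 -0.017 0.045 0; 0.4 0.022 -0.02 0.075 0; 0.4 0.022 -0.02 0.105 0; 0.4 0.022 -0.02 0.13 0; 0.4 0.022 -0.02 0.15 0; 0.4 0.022 -0.02 0.165 0; 0.4 0.022 -0.02 0.175 0; 0.4 0.022 -0.02 0.18 0; 0.4 0.022 -0.02 0.18 0; -1 0.022 -0.02 0.18 0; -1 0.022 -0.02 0.18 0; -1 0.022 -0.02 0.18 0; -1 0.022 -0.02 0.18 0; -1 0.022 -0.02 0.18 0; -1 0.022 -0.02 0.18 0; -1 0.022 -0.02 0.18 0; -1 0.022 -0.02 0.18 0", squeeze=25)

```text
clock: 3.83
eef_pos: [431.1, -301.1, 200.7]
tcp_rot: [3.14, -0.001, 0.497]
contact_force: [-0.9, 1.1, 6.6]
opening: 0.25
```

Run:
```python
from h import *
np.set_printoptions(precision=3,suppress=True)
s=r.sense(); print(s['clock'],s['eef_pos'],s['tcp_rot'],s['contact_force'],s['opening'])
f=save('wrist','w2.png')
```

```text
3.8333 [ 431.12  -301.141  200.687] [ 3.14  -0.001  0.497] [-0.928  1.062  6.594] 0.24971193833552344
```

View pics/w2.png

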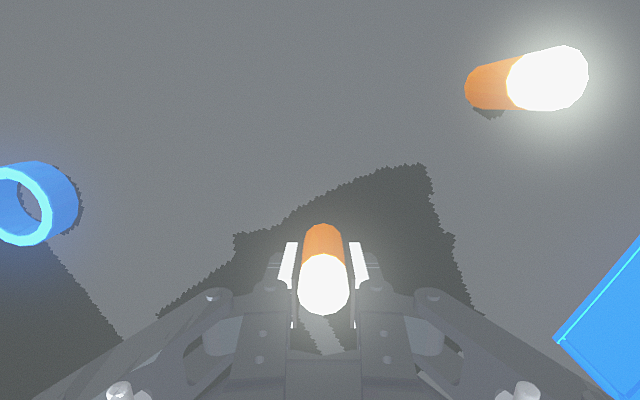

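Request:
apply_moves(motion="-1 0 0 -0.01 0; -1 0 0 -0.03 0; -1 0 0 -0.055 0; -1 0 0 -0.08 0; -1 0.01 -0.01 -0.105 0; -1 0.025 -0.03 -0.13 0; -1 0.045 -0.05 -0.15 0; -1 0.065 -0.07 -0.165 0; -1 0.085 -0.095 -0.17 0; -1 0.1 -0.115 -0.17 0; -1 0.115 -0.13 -0.17 0; -1 0.121 -0.136 -0.17 0; -1 0.121 -0.136 -0.17 0; -1 0.121 -0.136 -0.17 0")

```text
clock: 5.05
eef_pos: [472.2, -123.7, 370.1]
tcp_rot: [3.141, 0.0, 0.499]
contact_force: [0.1, -0.6, 0.1]
opening: 0.248
```

Run:
```python
from h import *
import pickle
np.set_printoptions(precision=3,suppress=True)
s=r.sense(); print(s['clock'],s['eef_pos'],s['tcp_rot'],s['contact_force'],s['opening'])
f=save('wrist','w3.png')
pickle.dump(f,open('f3.pkl','wb'))
print(w2px(f,[[552.4,-81.2,70],[617.1,-46.3,133],[681.8,-11.4,70],[651.7,-110.8,103],[582.4,18.1,103]]))
```

```text
5.05 [ 472.182 -123.704  370.056] [3.141 0.    0.499] [ 0.106 -0.573  0.108] 0.24782984878710013
[[ 324.485   83.186]
 [ 325.784  -61.866]
 [ 325.419 -134.312]
 [ 437.42   -36.569]
 [ 213.012  -38.004]]
```

View pics/w3.png

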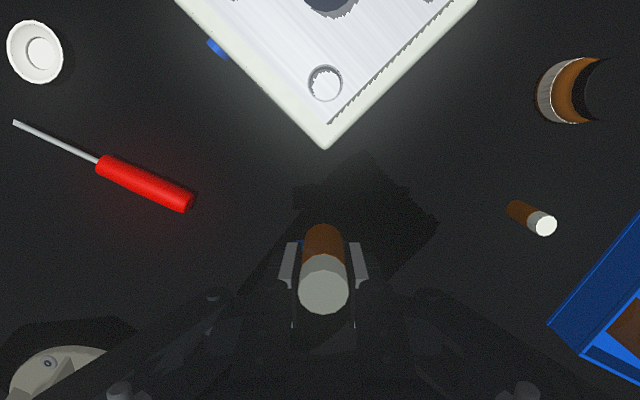

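Run:
```python
from h import *
import pickle
np.set_printoptions(precision=2,suppress=True)
f=pickle.load(open('f3.pkl','rb')); s=r.sense()
T=rot(s['tcp_rot'])
im=cv2.cvtColor(f['img'],cv2.COLOR_RGB2BGR)
# overlay predicted rim circle at z=70, and vial cap circle
a=np.linspace(0,2*np.pi,40,endpoint=False)
def circ(c,rad): return np.c_[c[0]+rad*np.cos(a),c[1]+rad*np.sin(a),np.full(40,c[2])]
big=cv2.resize(im,None,fx=4,fy=4,interpolation=cv2.INTER_CUBIC)
tip=s['eef_pos']+T@np.array([0,0,155-10.]) # cap top (grasp 45 over bottom, cap top 55)
for c,rad in (((552.4,-81.2,70),13),(tip,11)):
    for u,v in w2px(f,circ(c,rad)): cv2.circle(big,(int(u*4+2),int(v*4+2)),1,(0,0,255),-1)
cv2.imwrite('pics/z3.png',np.hstack([big[200:600,1100:1500],big[1000:1400,1100:1500]]))
```

```text
(no output)
```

View pics/z3.png

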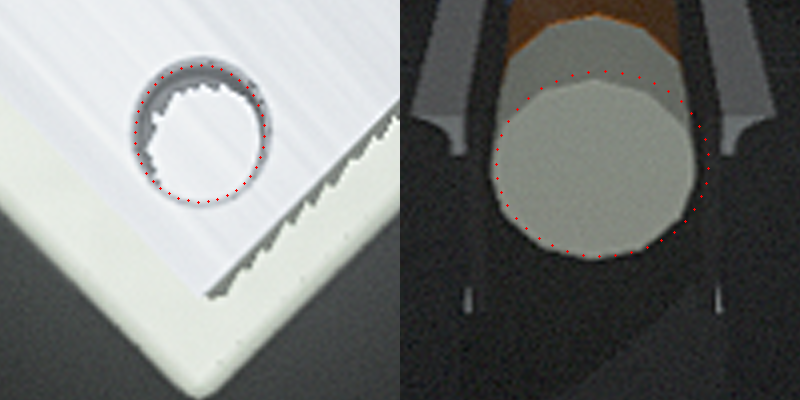

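Request:
apply_moves(motion="-1 0.01 0.001 0.01 0; -1 0.025 0.001 0.03 0; -1 0.04 0.001 0.05 0; -1 0.055 0.001 0.07 0; -1 0.061 0.001 0.08 0; -1 0.061 0.001 0.085 0; -1 0.061 0.001 0.085 0; -1 0.061 0.001 0.085 0")

```text
clock: 5.77
eef_pos: [525.8, -96.1, 285.0]
tcp_rot: [-3.141, 0.001, 0.497]
contact_force: [-0.4, 0.6, -0.5]
opening: 0.251
```

```bash
cat > ov.py <<'E'
from h import *
import pickle
np.set_printoptions(precision=2,suppress=True)
a=np.linspace(0,2*np.pi,40,endpoint=False)
def circ(c,rad): return np.c_[c[0]+rad*np.cos(a),c[1]+rad*np.sin(a),np.full(40,c[2])]
def overlay(f,items,crop,fn,k=4):
    im=cv2.cvtColor(f['img'],cv2.COLOR_RGB2BGR)
    big=cv2.resize(im,None,fx=k,fy=k,interpolation=cv2.INTER_CUBIC)
    for c,rad in items:
        for u,v in w2px(f,circ(c,rad)): cv2.circle(big,(int(u*k+k/2),int(v*k+k/2)),1,(0,0,255),-1)
    x0,y0,x1,y1=crop
    cv2.imwrite('pics/'+fn,big[y0*k:y1*k,x0*k:x1*k])
E
python3 - <<'E'
from ov import *
s=r.sense(); print(s['clock'],s['eef_pos'],s['tcp_rot'],s['contact_force'],s['opening'])
f=save('wrist','w4.png'); T=rot(s['tcp_rot'])
pickle.dump(f,open('f4.pkl','wb'))
tip=s['eef_pos']+T@np.array([0,0,145.])
overlay(f,[((552.4,-81.2,70),13),(tip,11)],(230,140,420,340),'z4.png')
E
```

```text
5.7667 [525.84 -96.14 285.  ] [-3.14  0.    0.5 ] [-0.44  0.59 -0.55] 0.2507493440003303
```

View pics/z4.png

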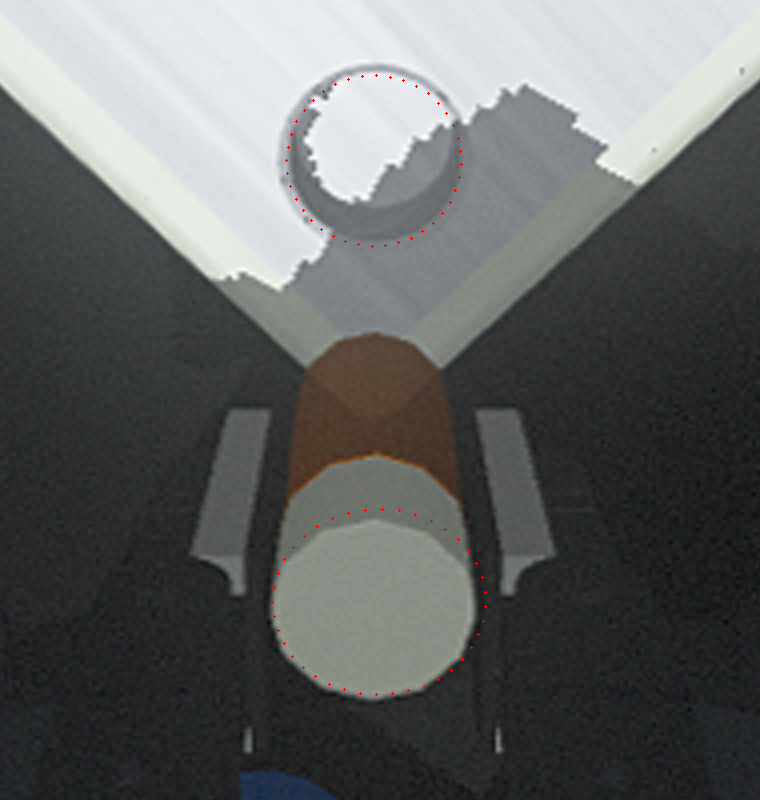

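Run:
```python
from ov import *
f=pickle.load(open('f4.pkl','rb')); s=r.sense(); T=rot(s['tcp_rot']); p=s['eef_pos']
for zz in (198,200,202): print(zz,(w2px(f,p+T@np.array([11,0,zz]))-[230,140])*4)
for zz in (143,145,147,149): print(zz,(w2px(f,np.array([p+T@np.array([11,0,zz]),p+T@np.array([-11,0,zz]),p+T@np.array([0,11,zz]),p+T@np.array([0,-11,zz])]))-[230,140])*4)
for q in [(371,152)]:
    w=px2w(f,q[0]/4+230,q[1]/4+140,70); print(w,T.T@(w-p))
```

```text
198 [[376.7  322.84]]
200 [[376.64 317.92]]
202 [[376.58 313.1 ]]
143 [[378.98 516.71]
 [378.68 704.82]
 [487.23 613.17]
 [270.41 613.3 ]]
145 [[378.86 506.87]
 [378.57 692.87]
 [485.55 602.21]
 [271.87 602.34]]
147 [[378.75 497.32]
 [378.47 681.24]
 [483.91 591.56]
 [273.29 591.68]]
149 [[378.64 488.05]
 [378.37 669.93]
 [482.33 581.21]
 [274.67 581.33]]
[553.47 -80.42  70.  ] [ 31.55  -0.79 215.45]
```

Request:
apply_moves(motion="-1 0.012 0 0 0; -1 0.025 0 0.003 0; -1 0.0325 0 0.006 0; -1 0.0325 0 0.009 0; -1 0.0325 0 0.01 0; -1 0.0325 0 0.01 0")

```text
clock: 6.32
eef_pos: [554.6, -79.7, 274.0]
tcp_rot: [-3.141, 0.001, 0.498]
contact_force: [0.1, 0.1, -0.6]
opening: 0.251
```

Run:
```python
from ov import *
s=r.sense(); print(s['clock'],s['eef_pos'],s['tcp_rot'],s['contact_force'],s['opening'])
f=save('wrist','w5.png'); T=rot(s['tcp_rot'])
pickle.dump(f,open('f5.pkl','wb'))
tip=s['eef_pos']+T@np.array([0,0,145.])
overlay(f,[((553.5,-80.4,70),13.)],(230,160,420,340),'z5.png')
g=save('scene','s5.png')
cv2.imwrite('pics/z5s.png',cv2.resize(cv2.cvtColor(g['img'],cv2.COLOR_RGB2BGR)[180:330,240:400],None,fx=4,fy=4,interpolation=cv2.INTER_CUBIC))
```

```text
6.3167 [554.57 -79.69 274.01] [-3.14  0.    0.5 ] [ 0.08  0.06 -0.59] 0.25070060164070973
```

View pics/z5.png

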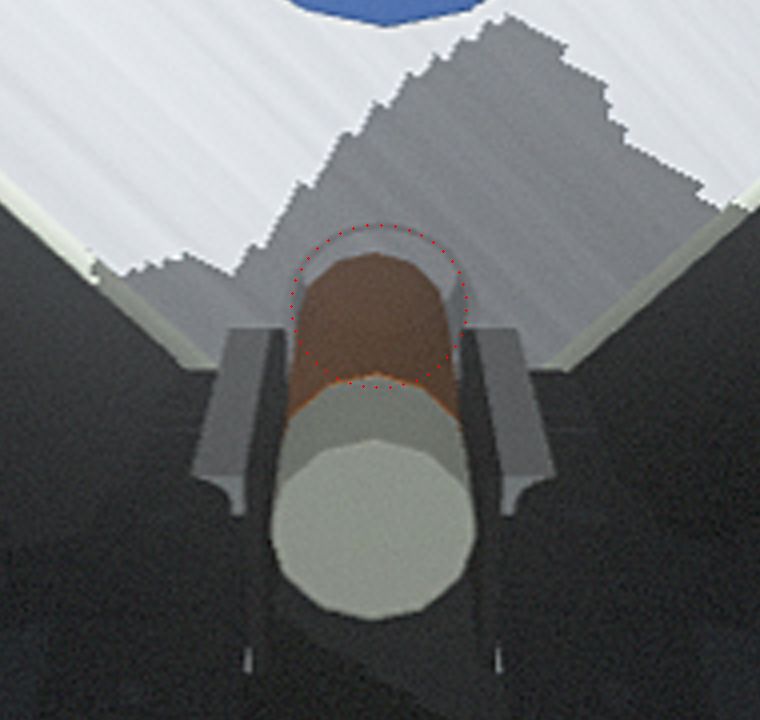

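View pics/z5s.png

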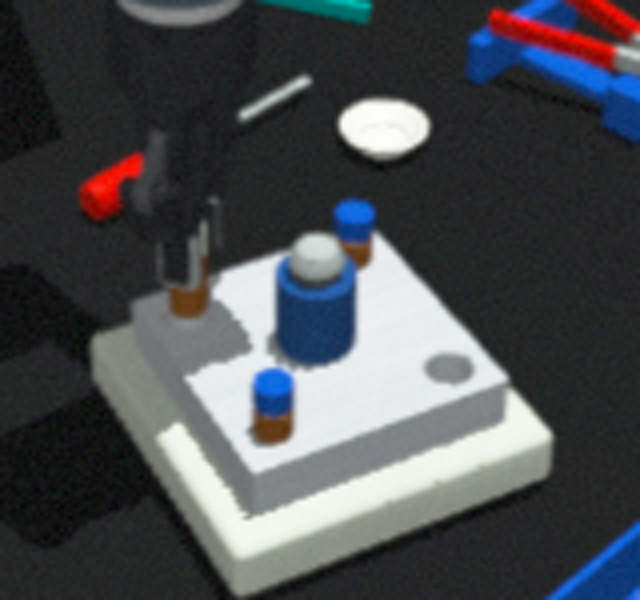

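Request:
apply_moves(motion="-1 0.0005 0.0003 0.002 0; -1 0.0005 0.0003 0.005 0; -1 0.0005 0.0003 0.008 0; -1 0.0005 0.0003 0.011 0; -1 0.0005 0.0003 0.014 0; -1 0.0005 0.0003 0.017 0; -1 0.0005 0.0003 0.02 0; -1 0.0005 0.0003 0.022 0; -1 0.0005 0.0003 0.023 0; -1 0.0005 0.0003 0.023 0")

```text
clock: 7.25
eef_pos: [555.4, -80.0, 251.4]
tcp_rot: [-3.141, 0.0, 0.497]
contact_force: [0.1, 0.5, -0.4]
opening: 0.246
```

Run:
```python
from ov import *
s=r.sense(); print(s['clock'],s['eef_pos'],s['tcp_rot'],s['contact_force'],s['wrist_torque'],s['opening'])
f=save('wrist','w6.png')
```

```text
7.25 [555.42 -79.95 251.4 ] [-3.14  0.    0.5 ] [ 0.14  0.54 -0.37] [ 0.02  0.   -0.04] 0.24580638315003153
```

View pics/w6.png

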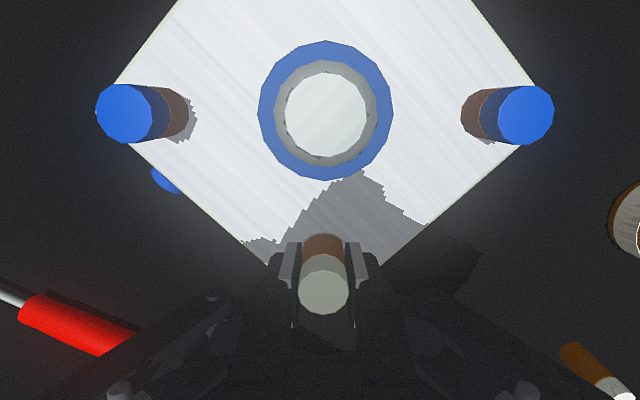

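Request:
apply_moves(motion="-1 0 0 0.001 0; -1 0 0 0.002 0; -1 0 0 0.0025 0; -0.2 0 0 0.0025 0; -0.2 0 0 0.0025 0; -0.2 0 0 0.0025 0; -0.2 0 0 0.0025 0; 0 0 0 -0.003 0; 0 0 0 -0.015 0; 0 0 0 -0.035 0; 0 0 0 -0.06 0; 0.4 0 0 -0.085 0; 0.4 0 0 -0.105 0; 0.4 0 0 -0.12 0; 0.4 0 0 -0.12 0; 0.4 0 0 -0.12 0")

```text
clock: 8.63
eef_pos: [555.6, -80.0, 373.1]
tcp_rot: [3.14, -0.002, 0.497]
contact_force: [0.0, 0.1, -0.5]
opening: 0.701
```

Run:
```python
from ov import *
s=r.sense(); print(s['clock'],s['eef_pos'],s['tcp_rot'],s['contact_force'],s['wrist_torque'],s['opening'])
f=save('wrist','w7.png'); g=save('scene','s7.png'); pickle.dump((f,s),open('f7.pkl','wb'))
cv2.imwrite('pics/z7s.png',cv2.resize(cv2.cvtColor(g['img'],cv2.COLOR_RGB2BGR)[200:330,240:400],None,fx=4,fy=4,interpolation=cv2.INTER_CUBIC))
```

```text
8.6333 [555.61 -79.99 373.13] [ 3.14 -0.    0.5 ] [ 0.03  0.13 -0.5 ] [-0.   -0.    0.01] 0.7008397548500575
```

View pics/w7.png

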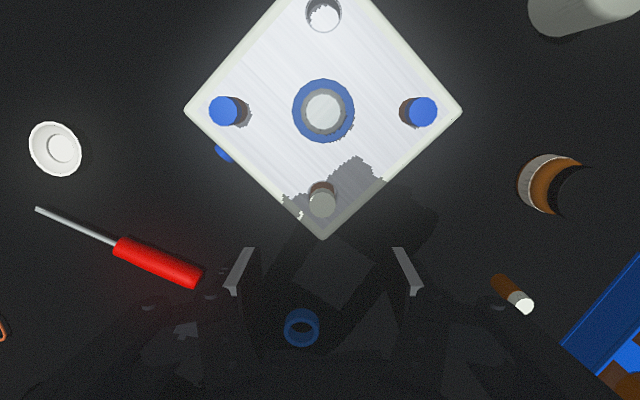

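View pics/z7s.png

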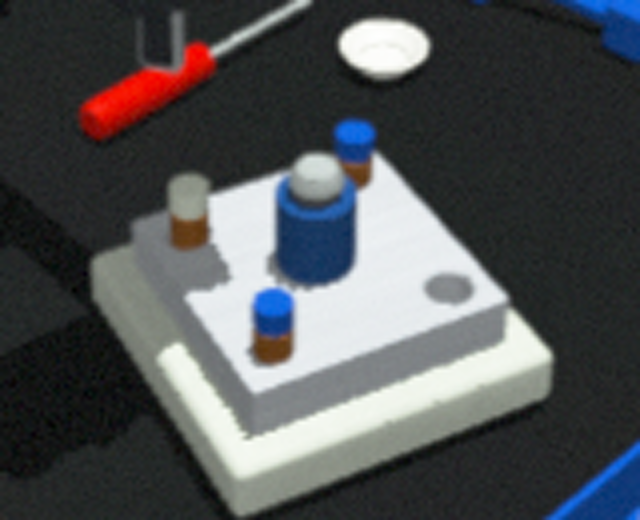

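Vial a stands at the same height as the blue-capped vials, so it is fully home. Next is vial b, starting with a check of the clearance to the crate.

Run:
```python
from ov import *
f,t=pickle.load(open('f1.pkl','rb'))
for u,v in ((440,215),(557,40),(600,28)): print([px2w(f,u,v,z)[:2] for z in (0,50)])
f,s=pickle.load(open('f7.pkl','rb')); p=s['eef_pos']
im=f['img'].astype(int); m=(im.min(2)>150).astype(np.uint8); m[:, :505]=0; m[:290]=0; m[330:]=0; m[:,545:]=0
ys,xs=np.nonzero(m); print(xs.mean(),ys.mean(),px2w(f,xs.mean(),ys.mean(),55))
```

```text
[array([ 443.32, -473.3 ]), array([ 449.29, -447.6 ])]
[array([ 660.55, -473.84]), array([ 635.43, -448.06])]
[array([ 693.62, -506.95]), array([ 663.77, -476.43])]
524.868544600939 305.23943661971833 [ 544.97 -333.56   55.  ]
```

Request:
apply_moves(motion="0.4 -0.01 0.017 0 0; 0.4 -0.027 0.045 0 0; 0.4 -0.045 0.075 0 0; 0.4 -0.063 0.105 0 0; 0.4 -0.081 0.135 0.01 0; 0.4 -0.099 0.165 0.025 0; 0.4 -0.114 0.19 0.045 0; 0.4 -0.126 0.209 0.07 0; 0.4 -0.131 0.217 0.095 0; 0.4 -0.131 0.217 0.12 0; 0.4 -0.131 0.217 0.14 0; 0.4 -0.131 0.217 0.155 0; 0.4 -0.131 0.217 0.165 0; 0.4 -0.131 0.217 0.17 0; 0.4 -0.131 0.217 0.1725 0; 0.4 -0.131 0.217 0.1725 0")

```text
clock: 10.07
eef_pos: [543.9, -333.1, 198.9]
tcp_rot: [-3.141, 0.0, 0.497]
contact_force: [-0.3, -0.3, -0.1]
opening: 0.7
```

Request:
apply_moves(motion="-1 0 0 0 0; -1 0 0 0 0; -1 0 0 0 0; -1 0 0 0 0; -1 0 0 0 0; -1 0 0 0 0; -1 0 0 0 0")

```text
clock: 10.65
eef_pos: [544.2, -333.4, 200.1]
tcp_rot: [3.14, -0.001, 0.497]
contact_force: [0.2, -0.1, 6.6]
opening: 0.25
```

Run:
```python
from ov import *
s=r.sense(); print(s['clock'],s['eef_pos'],s['tcp_rot'],s['contact_force'],s['wrist_torque'],s['opening'])
f=save('wrist','w8.png'); g=cv2.imread('pics/w2.png'); h=cv2.imread('pics/w8.png')
cv2.imwrite('pics/z8.png',cv2.resize(np.hstack([g[210:340,230:420],h[210:340,230:420]]),None,fx=2,fy=2,interpolation=cv2.INTER_CUBIC))
for i in (g,h):
    m=(i.min(2)>185)[230:330,290:360]; ys,xs=np.nonzero(m); print(xs.mean()+290,ys.mean()+230,ys.min()+230,ys.max()+230,m.sum())
```

```text
10.65 [ 544.19 -333.36  200.11] [ 3.14 -0.    0.5 ] [ 0.15 -0.1   6.55] [ 0.2   0.15 -0.04] 0.24989236686705735
324.3953488372093 280.71009875756613 242 328 3139
324.3347016103568 280.28102305020525 242 328 3167
```

View pics/z8.png

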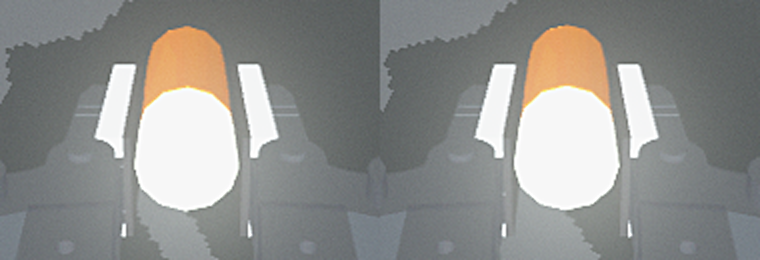

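Request:
apply_moves(motion="-1 0 0 -0.01 0; -1 0 0 -0.035 0; -1 0 0 -0.065 0; -1 0.005 -0.004 -0.095 0; -1 0.02 -0.016 -0.125 0; -1 0.042 -0.033 -0.15 0; -1 0.065 -0.051 -0.17 0; -1 0.09 -0.07 -0.175 0; -1 0.115 -0.09 -0.175 0; -1 0.14 -0.11 -0.175 0; -1 0.165 -0.129 -0.175 0; -1 0.19 -0.149 -0.175 0; -1 0.215 -0.168 -0.175 0; -1 0.238 -0.186 -0.175 0; -1 0.256 -0.2 -0.175 0; -1 0.268 -0.21 -0.172 0; -1 0.275 -0.215 -0.16 0; -1 0.2775 -0.217 -0.145 0; -1 0.2775 -0.217 -0.125 0; -1 0.2775 -0.217 -0.11 0")

```text
clock: 12.37
eef_pos: [683.5, -10.5, 307.0]
tcp_rot: [-3.141, 0.002, 0.497]
contact_force: [0.0, -0.2, -0.9]
opening: 0.248
```

Run:
```python
from ov import *
s=r.sense(); print(s['clock'],s['eef_pos'],s['tcp_rot'],s['contact_force'],s['wrist_torque'],s['opening'])
f=save('wrist','w9.png');
```

```text
12.3667 [683.51 -10.52 307.03] [-3.14  0.    0.5 ] [ 0.03 -0.18 -0.95] [-0.03 -0.03 -0.02] 0.24837150177838674
```

View pics/w9.png

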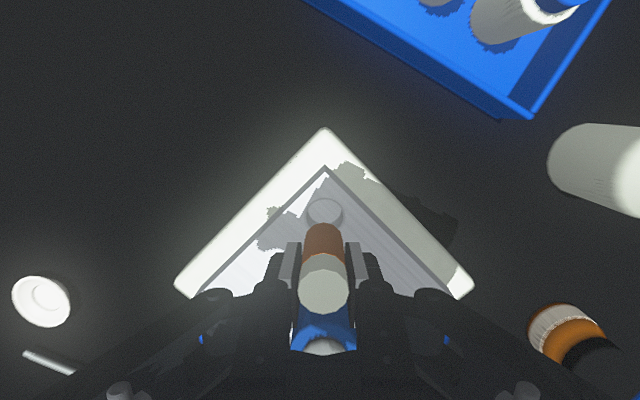

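Request:
apply_moves(motion="-1 0.0005 0 0.01 0; -1 0.0005 0 0.022 0; -1 0.0005 0 0.031 0; -1 0.0005 0 0.035 0; -1 0.0005 0 0.035 0; -1 0.0005 0 0.035 0")

```text
clock: 12.92
eef_pos: [684.8, -10.0, 274.3]
tcp_rot: [3.142, -0.0, 0.497]
contact_force: [-0.1, -0.1, 0.5]
opening: 0.242
```

Run:
```python
from ov import *
s=r.sense(); print(s['clock'],s['eef_pos'],s['tcp_rot'],s['contact_force'],s['wrist_torque'],s['opening'])
f=save('wrist','w10.png'); a=cv2.imread('pics/w5.png'); b=cv2.imread('pics/w10.png')
cv2.imwrite('pics/z10.png',cv2.resize(np.hstack([a[190:330,260:390],b[190:330,260:390]]),None,fx=3,fy=3,interpolation=cv2.INTER_CUBIC))
```

```text
12.9167 [684.79  -9.95 274.27] [ 3.14 -0.    0.5 ] [-0.12 -0.13  0.5 ] [-0.01 -0.06  0.02] 0.2422028883207632
```

View pics/z10.png

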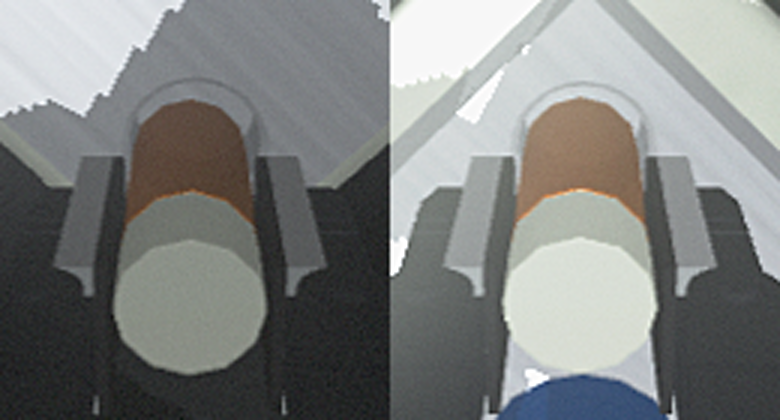

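Request:
apply_moves(motion="-1 -0.0005 0.0002 0.002 0; -1 -0.0005 0.0002 0.005 0; -1 -0.0005 0.0002 0.008 0; -1 -0.0005 0.0002 0.011 0; -1 -0.0005 0.0002 0.014 0; -1 -0.0005 0.0002 0.017 0; -1 -0.0005 0.0002 0.02 0; -1 -0.0005 0.0002 0.022 0; -1 -0.0005 0.0002 0.023 0; -1 -0.0005 0.0002 0.023 0")

```text
clock: 13.8
eef_pos: [684.3, -10.3, 250.8]
tcp_rot: [-3.141, 0.0, 0.497]
contact_force: [-1.0, -0.6, 0.5]
opening: 0.251
```

Request:
apply_moves(motion="-1 0 0 0.001 0; -1 0 0 0.002 0; -1 0 0 0.0025 0; -0.2 0 0 0.0025 0; -0.2 0 0 0.0025 0; -0.2 0 0 0.0025 0; -0.2 0 0 0.0025 0; 0 0 0 -0.003 0; 0 0 0 -0.015 0; 0 0 0 -0.035 0; 0 0 0 -0.06 0; 0.4 0 0 -0.085 0; 0.4 0 0 -0.105 0; 0.4 0 0 -0.12 0; 0.4 0 0 -0.13 0; 0.4 0 0 -0.13 0")

```text
clock: 15.13
eef_pos: [684.9, -10.3, 384.7]
tcp_rot: [3.139, -0.004, 0.497]
contact_force: [1.0, -0.8, 0.8]
opening: 0.699
```

Run:
```python
from ov import *
s=r.sense(); print(s['clock'],s['eef_pos'],s['tcp_rot'],s['contact_force'],s['opening'])
g=save('scene','s11.png')
cv2.imwrite('pics/z11s.png',cv2.resize(cv2.cvtColor(g['img'],cv2.COLOR_RGB2BGR)[190:330,240:400],None,fx=4,fy=4,interpolation=cv2.INTER_CUBIC))
t=save('top','t11.png'); pickle.dump(t,open('t11.pkl','wb'))
cv2.imwrite('pics/z11t.png',cv2.resize(cv2.cvtColor(t['img'],cv2.COLOR_RGB2BGR)[125:225,140:290],None,fx=5,fy=5,interpolation=cv2.INTER_CUBIC))
```

```text
15.1333 [684.93 -10.27 384.72] [ 3.14 -0.    0.5 ] [ 0.98 -0.82  0.78] 0.6986690178008501
```

View pics/z11s.png

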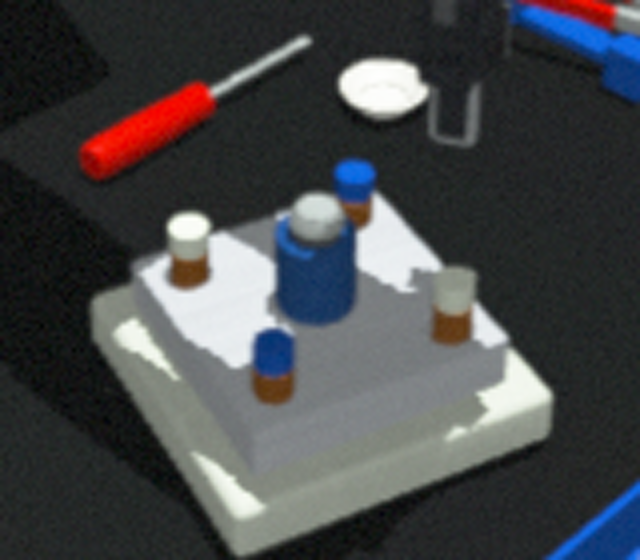

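View pics/z11t.png

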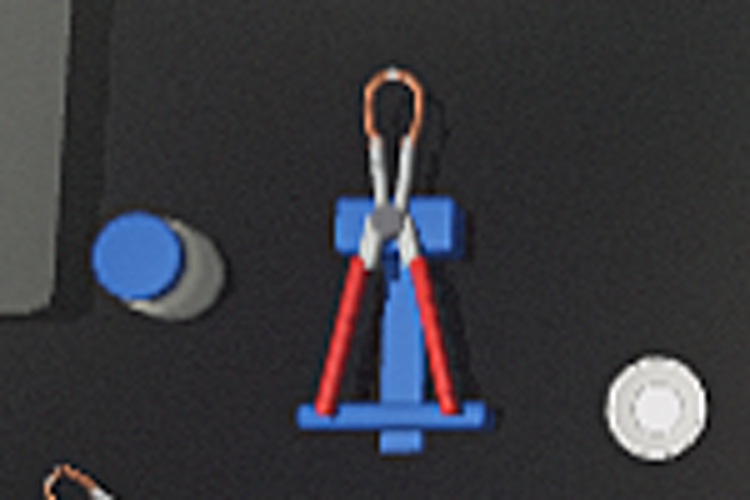

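Both white-capped vials stand level with the blue ones, so both are fully home. I'm going to the pliers now and opening the gripper fully.

Request:
apply_moves(motion="0.5 0 -0.015 0 0; 0.6 -0.002 -0.04 0 0.01; 0.7 -0.003 -0.07 0 0.025; 0.8 -0.004 -0.1 0 0.045; 0.9 -0.005 -0.13 0 0.065; 1 -0.006 -0.165 0 0.085; 1 -0.007 -0.2 0.005 0.105; 1 -0.008 -0.235 0.015 0.125; 1 -0.01 -0.27 0.025 0.14; 1 -0.011 -0.3 0.035 0.15; 1 -0.012 -0.33 0.045 0.158; 1 -0.013 -0.36 0.05 0.158; 1 -0.014 -0.385 0.055 0.158; 1 -0.014 -0.4 0.055 0.158; 1 -0.014 -0.404 0.055 0.158; 1 -0.014 -0.404 0.055 0.158")

```text
clock: 16.57
eef_pos: [478.2, 338.9, 325.2]
tcp_rot: [3.141, 0.001, 0.003]
contact_force: [0.1, -0.5, 0.5]
opening: 0.999
```

Run:
```python
from ov import *
s=r.sense(); print(s['clock'],s['eef_pos'],s['tcp_rot'],s['contact_force'],s['opening'])
f=save('wrist','w12.png'); pickle.dump((f,s),open('f12.pkl','wb'))
for n in ('handles','ring','pliers'): print(n,spotter.place_of(n,'wrist'))
```

```text
16.5667 [478.16 338.93 325.24] [3.14 0.   0.  ] [ 0.11 -0.51  0.47] 0.9991468243025774
handles []
ring [{'point': [393.5, 535.6, 2.7], 'conf': 0.75}]
pliers []
```

View pics/w12.png

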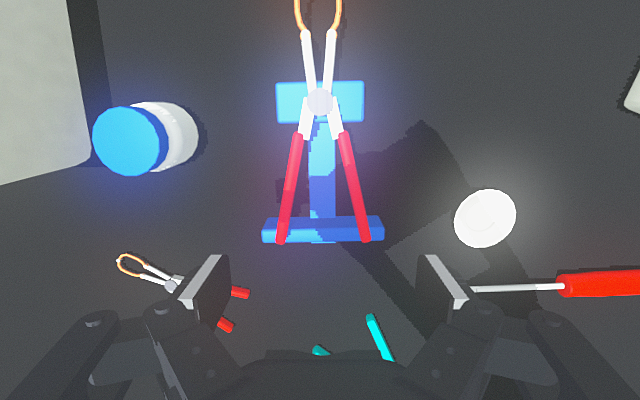

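Run:
```python
from ov import *
f,s=pickle.load(open('f12.pkl','rb')); t=pickle.load(open('t11.pkl','rb'))
for nm,u,v,z in (('Lend',281,240,45),('Rend',364.5,240,45),('Lfront',297.5,134,51),('Rfront',346,134,51),('pivot',319.5,101,50),('Ljaw',306,36,47),('Rjaw',333,36,47)): print(nm,px2w(f,u,v,z))
k=5
for nm,u,v,z in (('Lend',325,412,47),('Rend',448,412,47),('pivot',387,218,50),('Lring',367,100,45),('Rring',420,100,45),('apex',393,70,45)): print('top',nm,px2w(t,140+u/k-.4,125+v/k-.4,z))
# red mask per-row centers in wrist
im=f['img'].astype(int); m=(im[:,:,0]>im[:,:,1]+60)&(im[:,:,0]>im[:,:,2]+60)
for v in (140,160,180,200,220,235):
    xs=np.nonzero(m[v,260:390])[0]+260; l=xs[xs<320]; q=xs[xs>=320]
    L=px2w(f,l.mean(),v,51);Rr=px2w(f,q.mean(),v,51); print(v,l.min(),l.max(),q.min(),q.max(),L,Rr,(L+Rr)/2, px2w(f,l.min(),v,51)[1]-px2w(f,q.max(),v,51)[1])
```

```text
Lend [440.63 374.84  45.  ]
Rend [440.75 303.47  45.  ]
Lfront [530.18 358.45  51.  ]
Rfront [530.26 321.8   51.  ]
pivot [554.16 341.82  50.  ]
Ljaw [598.85 351.45  47.  ]
Rjaw [598.89 332.22  47.  ]
top Lend [440.82 373.75  47.  ]
top Rend [442.07 302.59  47.  ]
top pivot [554.73 342.08  50.  ]
top Lring [626.06 358.32  45.  ]
top Rring [626.63 327.05  45.  ]
top apex [644.46 343.8   45.  ]
140 292 303 338 349 [525.68 358.54  51.  ] [525.76 323.6   51.  ] [525.72 341.07  51.  ] 43.29859202570714
160 288 300 342 354 [510.38 361.54  51.  ] [510.47 319.81  51.  ] [510.42 340.68  51.  ] 51.0158626895568
180 285 296 347 358 [494.54 364.66  51.  ] [494.63 315.88  51.  ] [494.59 340.27  51.  ] 57.45392925538397
200 282 292 352 362 [478.11 367.91  51.  ] [478.21 311.79  51.  ] [478.16 339.85  51.  ] 64.15317285690753
220 278 288 356 366 [461.04 371.7   51.  ] [461.15 307.94  51.  ] [461.1  339.82  51.  ] 71.95449270792722
235 276 286 360 369 [447.79 373.83  51.  ] [447.9  304.53  51.  ] [447.85 339.18  51.  ] 77.196997715711
```

Request:
apply_moves(motion="1 0.004 0 0.01 -0.003; 1 0.009 -0.001 0.03 -0.006; 1 0.011 -0.001 0.055 -0.006; 1 0.011 -0.001 0.08 -0.006; 1 0.011 -0.001 0.1 -0.006; 1 0.011 -0.001 0.115 -0.006; 1 0.011 -0.001 0.126 -0.006; 1 0.011 -0.001 0.132 -0.006; 1 0.011 -0.001 0.134 -0.006; 1 0.011 -0.001 0.134 -0.006; 0.7 0.011 -0.001 0.134 -0.006", squeeze=30)

```text
clock: 17.68
eef_pos: [490.8, 339.3, 192.9]
tcp_rot: [-3.141, -0.001, 0.02]
contact_force: [0.4, -0.1, -0.3]
opening: 0.884
```

Run:
```python
from ov import *
s=r.sense(); print(s['clock'],s['eef_pos'],s['tcp_rot'],s['contact_force'],s['opening'])
f=save('wrist','w13.png'); pickle.dump((f,s),open('f13.pkl','wb'))
```

```text
17.6833 [490.78 339.28 192.88] [-3.14 -0.    0.02] [ 0.37 -0.13 -0.26] 0.8842212296963992
```

View pics/w13.png

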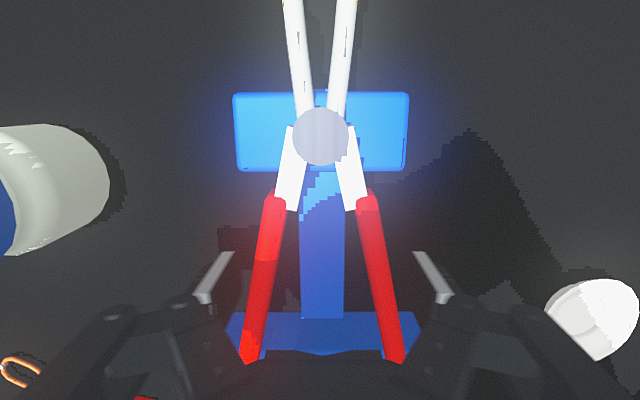

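Request:
apply_moves(motion="0.55 -0.001 0 0 0; 0.44 -0.001 0 0 0; 0.35 -0.001 0 -0.001 0; 0.25 -0.001 0 -0.0015 0; 0.15 -0.001 0 -0.0025 0; 0.05 -0.001 0 -0.003 0; -0.05 -0.001 0 -0.0035 0; -0.15 -0.001 0 -0.004 0; -0.25 -0.001 0 -0.0045 0; -1 -0.001 0 -0.005 0; -1 -0.001 0 -0.005 0; -1 -0.001 0 -0.005 0; -1 -0.001 0 -0.005 0; -1 -0.001 0 -0.005 0", squeeze=30)

```text
clock: 18.9
eef_pos: [489.3, 339.3, 197.8]
tcp_rot: [-3.141, -0.0, 0.02]
contact_force: [-3.5, 0.3, 8.1]
opening: 0.343
```

Run:
```python
from ov import *
s=r.sense(); print(s['clock'],s['eef_pos'],s['tcp_rot'],s['contact_force'],s['wrist_torque'],s['opening'])
f=save('wrist','w14.png'); pickle.dump((f,s),open('f14.pkl','wb'))
```

```text
18.9 [489.3  339.28 197.8 ] [-3.14 -0.    0.02] [-3.49  0.3   8.1 ] [-0.12  0.38  0.04] 0.3431045278915009
```

View pics/w14.png

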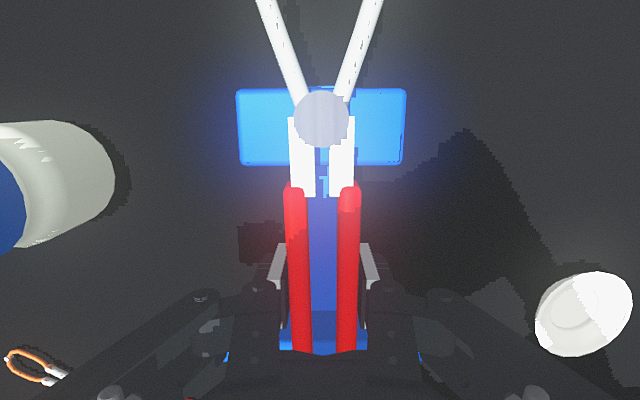

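The handles are squeezed to the stop: opening is about 30 mm, the faces are parallel and the jaws are spread. I'll lift and carry the pliers above the shaker.

Request:
apply_moves(motion="-1 0 0 -0.005 0; -1 0 0 -0.018 0; -1 0 0 -0.036 0; -1 0 0 -0.056 0; -1 0 0.004 -0.076 0; -1 0 0.015 -0.095 0; -1 0 0.034 -0.11 0.005; -1 -0.001 0.058 -0.122 0.013; -1 -0.001 0.084 -0.132 0.023; -1 -0.001 0.11 -0.138 0.034; -1 -0.001 0.137 -0.142 0.045; -1 -0.002 0.165 -0.142 0.056; -1 -0.002 0.193 -0.142 0.067; -1 -0.002 0.221 -0.142 0.078; -1 -0.003 0.249 -0.142 0.087; -1 -0.003 0.276 -0.142 0.094; -1 -0.003 0.302 -0.142 0.099; -1 -0.0035 0.324 -0.142 0.099; -1 -0.0035 0.34 -0.142 0.099; -1 -0.0035 0.348 -0.142 0.099")

```text
clock: 20.62
eef_pos: [492.5, -10.6, 339.9]
tcp_rot: [3.141, -0.001, -0.293]
contact_force: [0.2, 0.0, -1.5]
opening: 0.342
```

Request:
apply_moves(motion="-1 0 0 0 0; -1 0 0 0 0; -1 0 0 0 0")

```text
clock: 20.87
eef_pos: [492.7, -8.2, 339.4]
tcp_rot: [-3.141, -0.0, -0.291]
contact_force: [0.0, -0.4, -0.5]
opening: 0.346
```

Run:
```python
from ov import *
s=r.sense(); print(s['clock'],s['eef_pos'],s['tcp_rot'],s['contact_force'],s['wrist_torque'],s['opening'])
f=save('wrist','w15.png'); t=save('top','t15.png'); g=save('scene','s15.png'); pickle.dump((f,t,g,s),open('f15.pkl','wb'))
for c in ('top','scene','wrist'):
  for n in ('ring','groove','handles'): print(c,n,[(np.array(d['point']),round(d['conf'],2)) for d in spotter.place_of(n,c)])
cv2.imwrite('pics/z15t.png',cv2.resize(cv2.imread('pics/t15.png')[90:200,290:420],None,fx=6,fy=6,interpolation=cv2.INTER_CUBIC)[:600])
cv2.imwrite('pics/z15s.png',cv2.resize(cv2.imread('pics/s15.png')[150:300,240:400],None,fx=4,fy=4,interpolation=cv2.INTER_CUBIC))
```

```text
20.8667 [492.71  -8.16 339.4 ] [-3.14 -0.   -0.29] [ 0.01 -0.43 -0.47] [ 0.02  0.02 -0.02] 0.3463986048083265
top ring [(array([393. , 535.7,   3.6]), 0.78), (array([167.5, 208.8,   6.5]), 0.72), (array([618.1, -44.3, 182.7]), 0.57)]
top groove [(array([617. , -44.6, 120.8]), 0.81)]
top handles [(array([276.4, 289.5,   6.7]), 0.89), (array([497.5,  -8.7, 186.2]), 0.61), (array([354.1, 454. ,   4.4]), 0.59)]
scene ring [(array([622.6, -47.9, 184.4]), 0.96), (array([389.7, 537.5,   4.9]), 0.47)]
scene groove [(array([620.2, -44.5, 122.5]), 0.71)]
scene handles [(array([275.6, 288.4,  10.5]), 0.81), (array([500. ,  -7.3, 184.6]), 0.76), (array([358.3, 457.5,   4.2]), 0.53)]
wrist ring []
wrist groove []
wrist handles [(array([492.6, -10.6, 184.6]), 0.56)]
```

View pics/z15t.png

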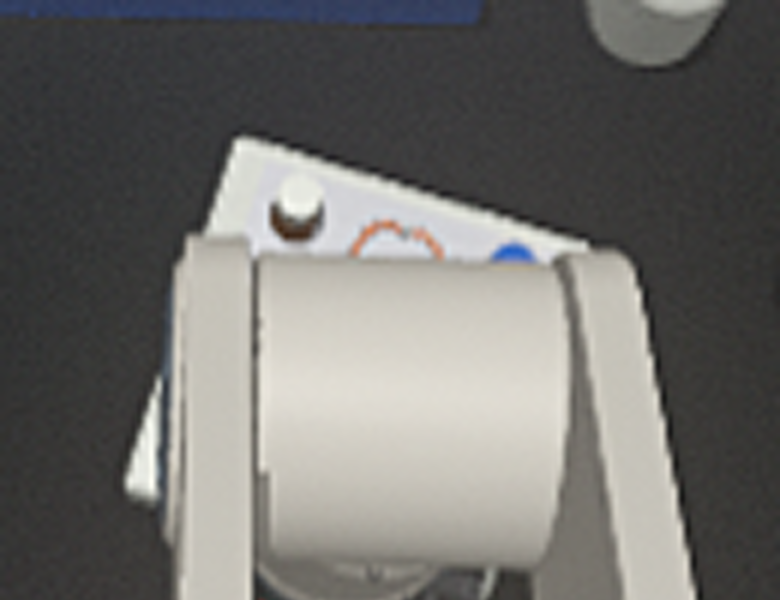

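View pics/z15s.png

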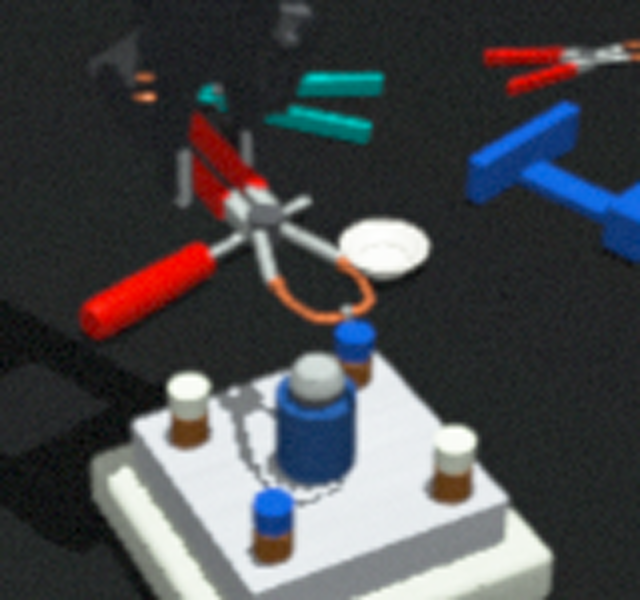

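View pics/w15.png

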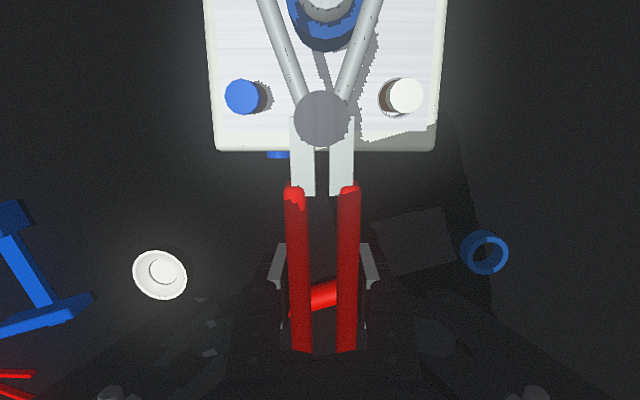

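Run:
```python
from ov import *
f,t,g,s=pickle.load(open('f15.pkl','rb'))
p=s['eef_pos'];T=rot(s['tcp_rot'])
w=cv2.imread('pics/w15.png'); cv2.imwrite('pics/z15w.png',cv2.resize(w[0:160,200:460],None,fx=3,fy=3,interpolation=cv2.INTER_CUBIC))
# red handles centers in tool coords at top plane of handles: z offset 155-8
im=f['img'].astype(int); m=(im[:,:,0]>im[:,:,1]+50)&(im[:,:,0]>im[:,:,2]+50)
zt=p[2]-154.8+8
for v in (200,230,260,290,320,340):
    xs=np.nonzero(m[v,275:372])[0]+275; l=xs[xs<312]; q=xs[xs>=332]
    L=T.T@(px2w(f,l.mean(),v,zt)-p);R=T.T@(px2w(f,q.mean(),v,zt)-p); print(v,l.min(),l.max(),q.min(),q.max(),(L+R)/2,R[1]-L[1])
```

```text
200 284 306 338 360 [ 38.09  -0.78 146.8 ] 20.654789052981997
230 285 307 337 359 [ 25.77  -0.8  146.8 ] 20.475176848639173
260 287 309 337 358 [ 12.68  -0.51 146.8 ] 20.097992932653007
290 289 311 332 357 [ -1.28  -0.73 146.8 ] 18.66418684905389
320 290 311 336 356 [-16.25  -0.31 146.8 ] 19.75400190117127
340 292 311 336 355 [-26.86  -0.2  146.8 ] 19.570680804788285
```

View pics/z15w.png

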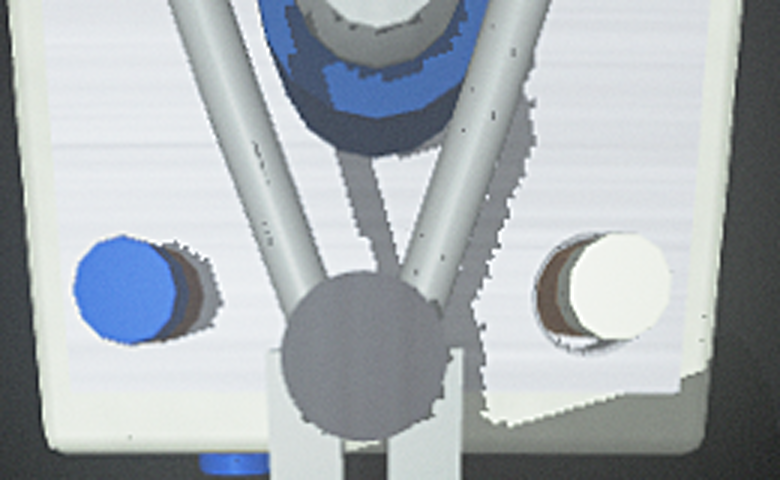

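Run:
```python
from ov import *
f,t,g,s=pickle.load(open('f15.pkl','rb'))
p=s['eef_pos'];T=rot(s['tcp_rot'])
def tc(u,v,z): return T.T@(px2w(f,u,v,z)-p)
zp=p[2]-154.8
print('pivot',tc(200+365/3-.3,355/3-.3,zp+8)); print('jaw',tc(200+360.7/3-.3,0,zp+4))
print('stubtop low apex r11 z133',tc(200+381/3-.3,25/3-.3,133)); print('stub r15 z127', tc(200+378/3-.3,68/3-.3,127))
print('collar L/R row0',tc(200+258/3,0,116),tc(200+487/3,0,116)); print('collar apex', tc(200+373/3,157/3,100))
print('caps: blue',tc(200+126/3-.3,290/3-.3,103),'white',tc(200+620/3-.3,286/3-.3,103))
print('expected stub in tool', T.T@(np.array([618.3,-46.2,119.5])-p))
print('case corners', tc(217,150,40),tc(435,150,40))
```

```text
pivot [ 68.53  -0.97 146.81]
jaw [107.39  -1.41 150.81]
stubtop low apex r11 z133 [119.84   1.53 206.41]
stub r15 z127 [114.69   1.09 212.41]
collar L/R row0 [128.44 -20.35 223.42] [128.44  21.03 223.4 ]
collar apex [104.26   0.53 239.41]
caps: blue [ 78.65 -50.78 236.43] white [ 79.41  51.43 236.39]
expected stub in tool [131.2    0.48 219.91]
case corners [ 37.13 -90.24 299.44] [ 37.06  94.91 299.37]
```

```bash
python3 - <<'E'
from ov import *
for n,sl in (('f13',0),('f14',0),('f15',0)):
    d=pickle.load(open(n+'.pkl','rb')); f,s=d[0],d[-1]; p=s['eef_pos'];T=rot(s['tcp_rot'])
    im=f['img'][60:180,270:370].copy()
    hsv=cv2.cvtColor(im,cv2.COLOR_RGB2HSV); 
    gray=cv2.cvtColor(im,cv2.COLOR_RGB2GRAY); 
    c=cv2.HoughCircles(cv2.GaussianBlur(gray,(3,3),0),cv2.HOUGH_GRADIENT,1,50,param1=80,param2=12,minRadius=23,maxRadius=32)
    u,v,rr=c[0,0]; u+=270; v+=60
    zz=(50 if n!='f15' else p[2]-154.8+7)
    w=px2w(f,u,v,zz); print(n,u,v,rr,'tool',T.T@(w-p),'world',w,'rad mm',rr*(p[2]-30-zz)/.958/f['fx'])
    print(' handle front', )
    m=(f['img'][:,:,0].astype(int)>f['img'][:,:,1].astype(int)+60); cols=np.nonzero(m[150:260,280:300].any(1))[0]; print(cols[:1]+150, T.T@(px2w(f,295,cols[0]+150,zz)-p))
E
cat > /dev/null; python3 -c "
import cv2
cv2.imwrite('pics/z1314.png',cv2.resize(cv2.hconcat([cv2.imread('pics/w13.png')[70:230,240:400],cv2.imread('pics/w14.png')[70:230,240:400]]),None,fx=2.5,fy=2.5))"
```

```text
f13 320.5 135.5 29.1 tool [ 62.92  -1.38 142.94] world [553.8  341.99  50.  ] rad mm 10.80611914479238
 handle front
[198] [ 40.2  -10.85 142.93]
f14 320.5 119.5 28.0 tool [ 68.18  -1.4  147.82] world [557.48 342.08  50.  ] rad mm 10.851021921390386
 handle front
[181] [ 45.51 -11.13 147.81]
f15 322.5 118.5 29.1 tool [ 68.33  -0.57 147.81] world [558.36 -27.18 191.6 ] rad mm 11.277342636170905
 handle front
[182] [ 44.93 -11.02 147.81]
```

View pics/z1314.png

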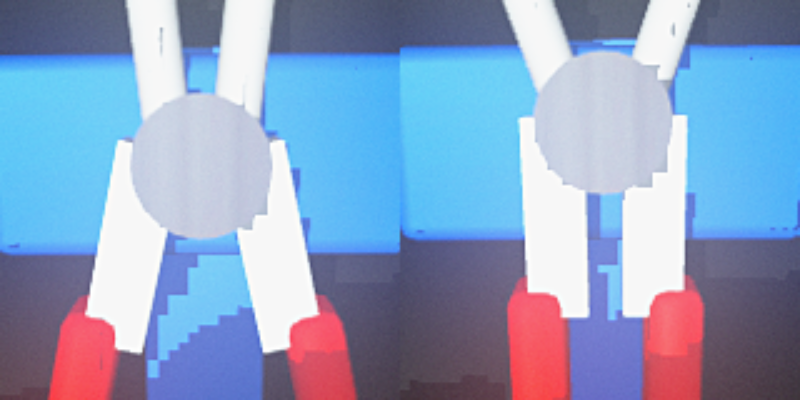

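Request:
apply_moves(motion="-1 -0.001 0.001 0.003 0; -1 -0.002 0.002 0.01 0; -1 -0.0035 0.002 0.02 0; -1 -0.0035 0.002 0.028 0; -1 -0.0035 0.002 0.033 0; -1 -0.0035 0.002 0.034 0; -1 -0.0035 0.002 0.034 0; -1 -0.0035 0.002 0.034 0")

```text
clock: 22.13
eef_pos: [488.9, -9.8, 305.2]
tcp_rot: [3.142, 0.0, -0.291]
contact_force: [0.3, -0.6, -1.2]
opening: 0.343
```

Run:
```python
from ov import *
s=r.sense(); print(s['clock'],s['eef_pos'],s['tcp_rot'],s['contact_force'],s['wrist_torque'],s['opening'])
f=save('wrist','w16.png'); t=save('top','t16.png'); g=save('scene','s16.png'); pickle.dump((f,t,g,s),open('f16.pkl','wb'))
cv2.imwrite('pics/z16t.png',cv2.resize(cv2.imread('pics/t16.png')[90:200,290:420],None,fx=6,fy=6,interpolation=cv2.INTER_CUBIC)[:600])
cv2.imwrite('pics/z16s.png',cv2.resize(cv2.imread('pics/s16.png')[210:290,270:370],None,fx=7,fy=7,interpolation=cv2.INTER_CUBIC))
cv2.imwrite('pics/z16w.png',cv2.resize(cv2.imread('pics/w16.png')[0:160,200:460],None,fx=3,fy=3,interpolation=cv2.INTER_CUBIC))
```

```text
22.1333 [488.93  -9.78 305.15] [ 3.14  0.   -0.29] [ 0.29 -0.59 -1.19] [0.02 0.09 0.01] 0.34340091515386795
```

View pics/z16t.png

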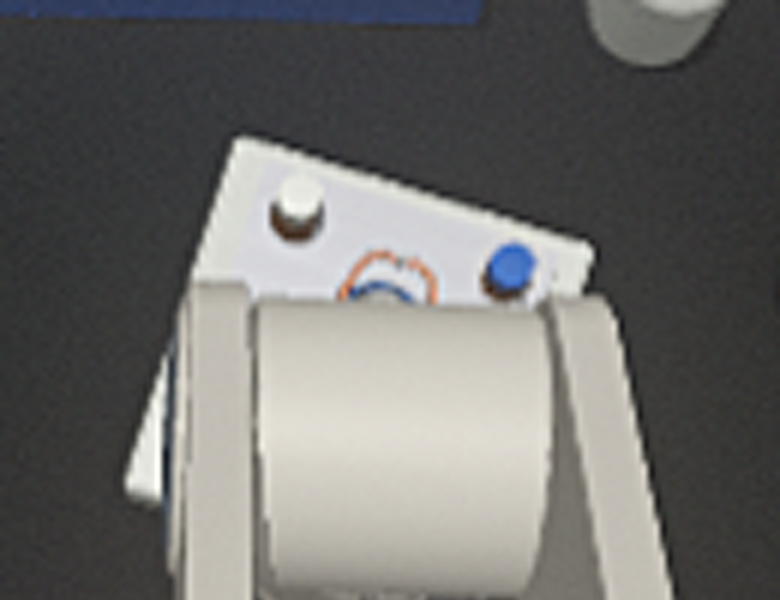

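View pics/z16s.png

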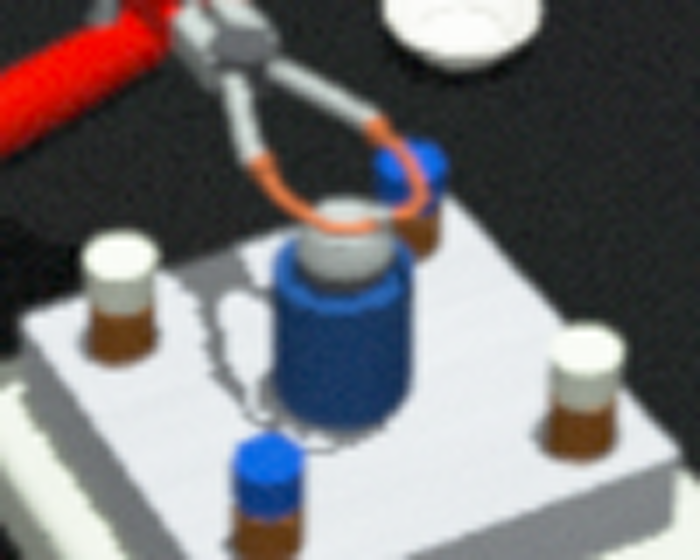

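View pics/z16w.png

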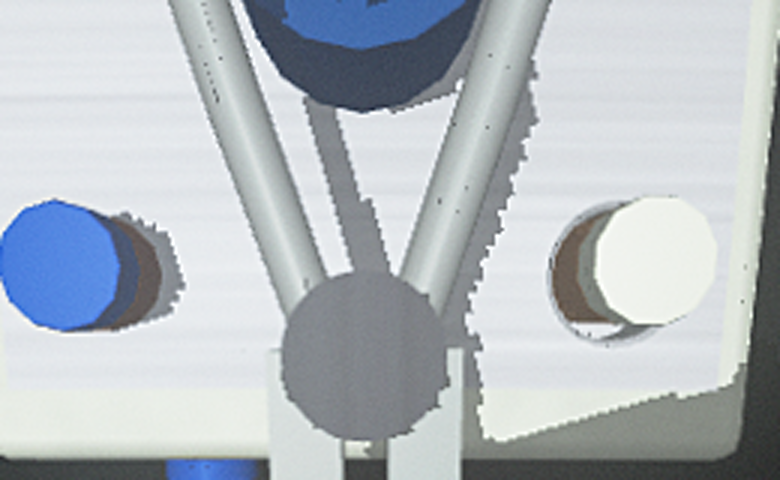

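```bash
cat > ov2.py <<'E'
from ov import *
import sys
def run(pk,c,zr,tag):
    f,t,g,s=pickle.load(open(pk,'rb'))
    for nm,q,crop,k in (('s',g,(270,205,370,290),7),('t',t,(320,110,400,160),9)):
        im=cv2.resize(cv2.cvtColor(q['img'],cv2.COLOR_RGB2BGR),None,fx=k,fy=k,interpolation=cv2.INTER_CUBIC)
        for z,rad,col in ((133,11,(0,255,255)),(116,22,(0,255,0)),(70,22,(0,255,0)),(zr,15,(255,0,255))):
            for u,v in w2px(q,circ((c[0],c[1],z),rad)): cv2.circle(im,(int((u+.5)*k),int((v+.5)*k)),1,col,-1)
        x0,y0,x1,y1=crop; cv2.imwrite(f'pics/ov{tag}{nm}.png',im[y0*k:y1*k,x0*k:x1*k])
E
python3 -c "
from ov2 import *
run('f16.pkl',(618.3,-46.2),150.3,'16')"
```

```text
(no output)
```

View pics/ov16s.png

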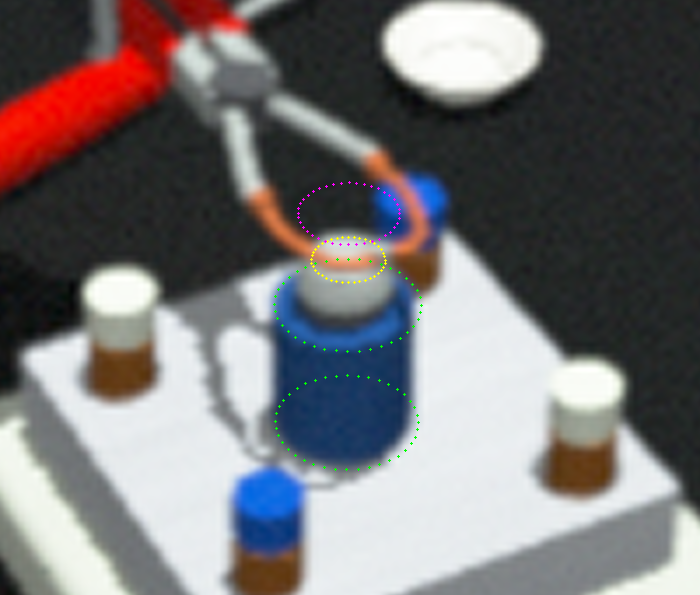

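View pics/ov16t.png

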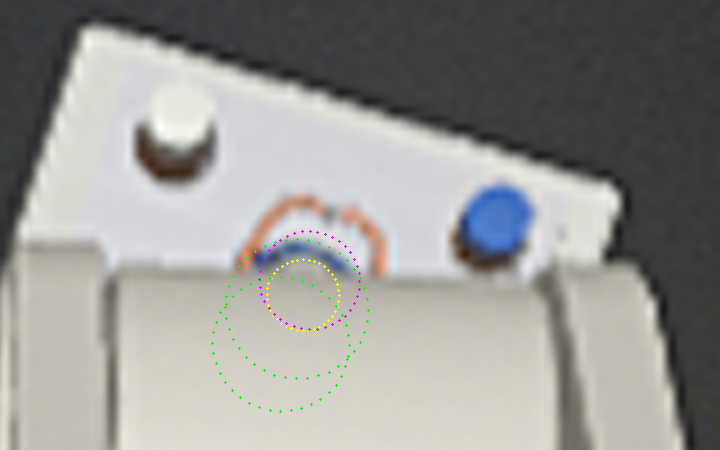

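Request:
apply_moves(motion="-1 0.0005 0 0.002 0; -1 0.0005 0 0.005 0; -1 0.0005 0 0.008 0; -1 0.0005 0 0.011 0; -1 0.0005 0 0.014 0; -1 0.0005 0 0.017 0; -1 0.0005 0 0.018 0; -1 0.0005 0 0.018 0")

```text
clock: 22.95
eef_pos: [489.1, -9.9, 286.8]
tcp_rot: [3.141, 0.001, -0.291]
contact_force: [-0.9, -0.2, -1.8]
opening: 0.341
```

Run:
```python
from ov2 import *
s=r.sense(); print(s['clock'],s['eef_pos'],s['tcp_rot'],s['contact_force'],s['wrist_torque'],s['opening'])
f=save('wrist','w17.png'); t=save('top','t17.png'); g=save('scene','s17.png'); pickle.dump((f,t,g,s),open('f17.pkl','wb'))
run('f17.pkl',(618.3,-46.2),s['eef_pos'][2]-154.8,'17')
cv2.imwrite('pics/z17.png',np.vstack([cv2.imread('pics/ov17s.png')[:,:],np.zeros((5,700,3),np.uint8)]))
```

```text
22.95 [489.12  -9.93 286.79] [ 3.14  0.   -0.29] [-0.86 -0.17 -1.81] [ 0.04  0.13 -0.03] 0.3407963239986499
```

View pics/z17.png

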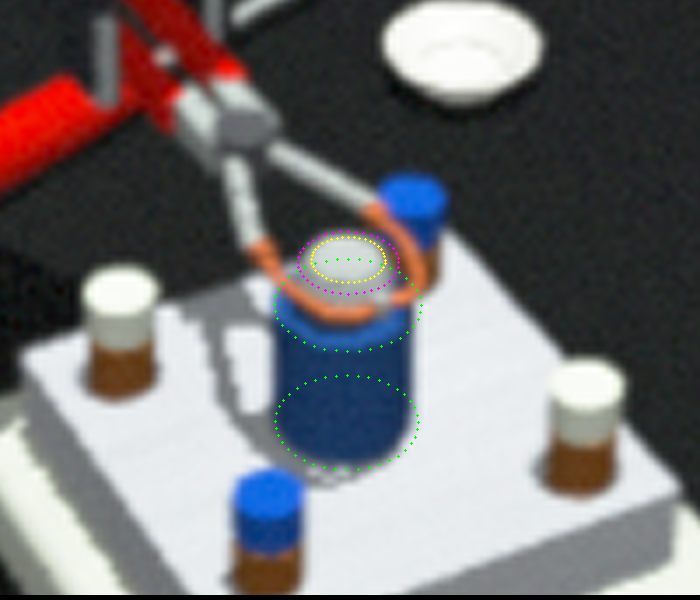

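View pics/ov17t.png

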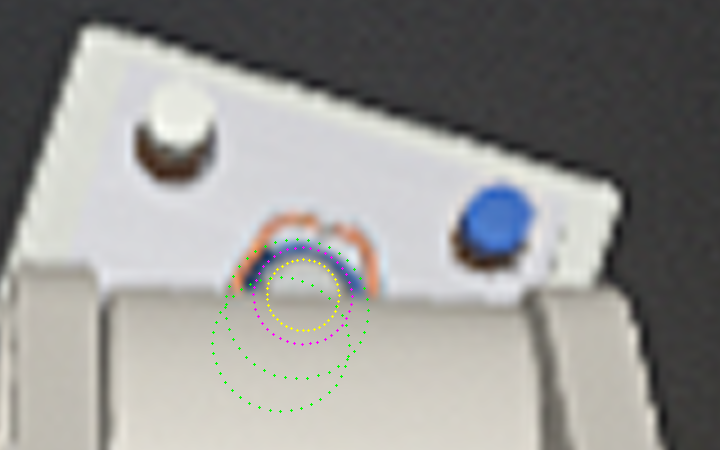

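View pics/w17.png

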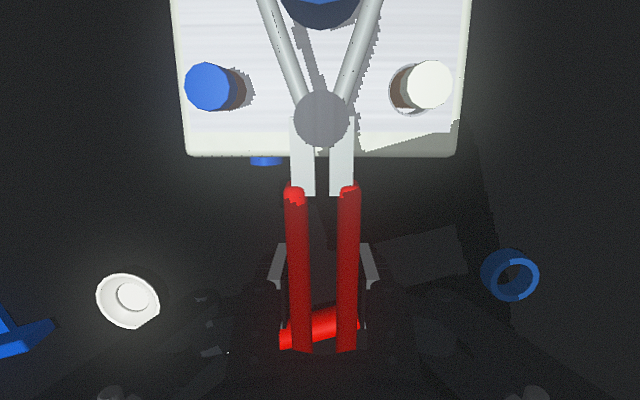

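Request:
apply_moves(motion="-1 0 0 0.002 0; -1 0 0 0.004 0; -1 0 0 0.006 0; -1 0 0 0.008 0; -1 0 0 0.01 0; -1 0 0 0.011 0; -1 0 0 0.0115 0; -1 0 0 0.0115 0")

```text
clock: 23.77
eef_pos: [489.2, -9.9, 275.5]
tcp_rot: [3.142, 0.0, -0.291]
contact_force: [-0.7, -0.9, -1.4]
opening: 0.342
```

Run:
```python
from ov2 import *
s=r.sense(); print(s['clock'],s['eef_pos'],s['tcp_rot'],s['contact_force'],s['wrist_torque'],s['opening'])
f=save('wrist','w18.png'); t=save('top','t18.png'); g=save('scene','s18.png'); pickle.dump((f,t,g,s),open('f18.pkl','wb'))
run('f18.pkl',(618.3,-46.2),s['eef_pos'][2]-154.8,'18')
cv2.imwrite('pics/z18s.png',cv2.resize(cv2.imread('pics/s18.png')[210:290,270:370],None,fx=7,fy=7,interpolation=cv2.INTER_CUBIC))
```

```text
23.7667 [489.21  -9.91 275.54] [ 3.14  0.   -0.29] [-0.66 -0.89 -1.39] [-0.01  0.05  0.03] 0.34161621047586865
```

View pics/z18s.png

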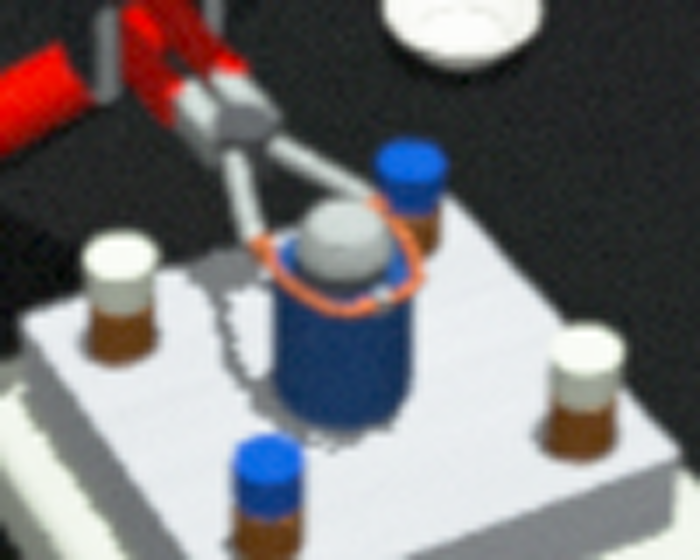

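View pics/ov18t.png

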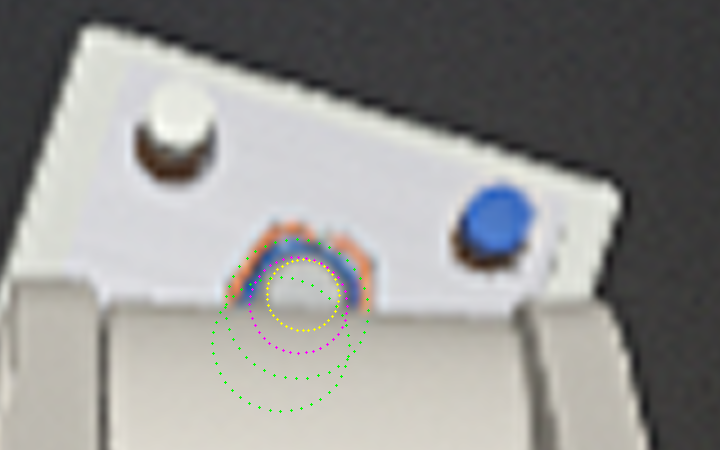

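Request:
apply_moves(motion="-1 0 0 0.0005 0; -1 0 0 0.001 0; -1 0 0 0.0015 0; -1 0 0 0.002 0; -1 0 0 0.002 0; -1 0 0 0.002 0")

```text
clock: 24.42
eef_pos: [489.3, -9.9, 273.8]
tcp_rot: [-3.142, -0.0, -0.291]
contact_force: [-0.4, 1.0, -0.1]
opening: 0.339
```

Request:
apply_moves(motion="-1 0 0 0.0003 0; -1 0 0 0.0006 0; -1 0 0 0.0006 0; -1 0 0 0.0006 0")

```text
clock: 24.75
eef_pos: [489.3, -9.9, 273.2]
tcp_rot: [-3.142, -0.0, -0.291]
contact_force: [0.5, -0.4, 0.4]
opening: 0.339
```

Request:
apply_moves(motion="-1 0 0 0.0003 0; -1 0 0 0.0006 0; -1 0 0 0.0006 0; -1 0 0 0.0006 0")

```text
clock: 25.08
eef_pos: [489.3, -9.9, 272.5]
tcp_rot: [-3.142, -0.0, -0.291]
contact_force: [0.0, 0.2, -0.3]
opening: 0.341
```

Run:
```python
from ov2 import *
for i in range(3):
    g=grab_frame('scene'); s=r.sense(); print(s['clock'],s['eef_pos'],s['contact_force'],s['wrist_torque'],s['opening'])
f=save('wrist','w19.png'); t=save('top','t19.png'); g=save('scene','s19.png'); pickle.dump((f,t,g,s),open('f19.pkl','wb'))
cv2.imwrite('pics/z19s.png',cv2.resize(cv2.imread('pics/s19.png')[210:290,270:370],None,fx=7,fy=7,interpolation=cv2.INTER_CUBIC))
```

```text
25.1333 [489.32  -9.92 272.52] [ 0.16 -0.2   0.22] [-0.06 -0.23 -0.03] 0.34186001469305477
25.1833 [489.31  -9.9  272.52] [ 0.61 -0.36  0.66] [-0.03 -0.21  0.04] 0.34374612385028336
25.2333 [489.3   -9.93 272.51] [0.02 0.67 0.48] [ 0.05 -0.27  0.01] 0.34350159499324906
```

View pics/z19s.png

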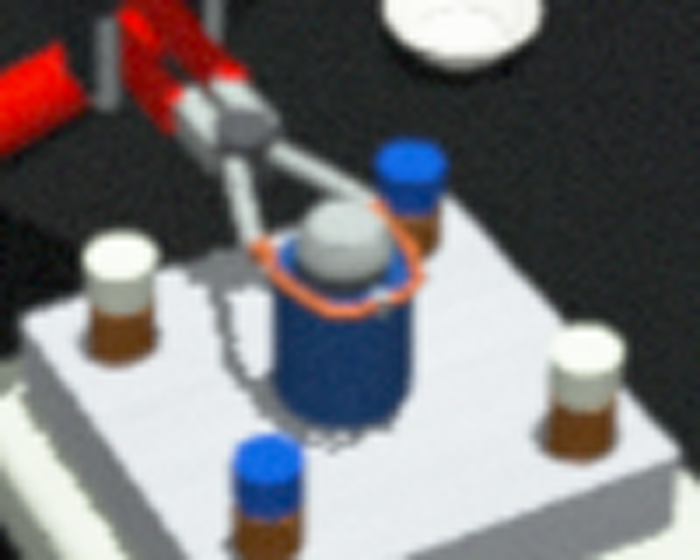

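Request:
apply_moves(motion="-1 0 0 -0.0005 0; -1 0 0 -0.001 0; -1 0 0 -0.0013 0; -1 0 0 -0.0013 0; -1 0 0 -0.0013 0")

```text
clock: 25.8
eef_pos: [489.2, -9.9, 273.8]
tcp_rot: [3.142, 0.0, -0.291]
contact_force: [1.3, -0.3, -1.0]
opening: 0.344
```

Run:
```python
from ov2 import *
F=[];Q=[]
for i in range(5):
    g=grab_frame('scene'); s=r.sense(); F.append(s['contact_force']);Q.append(s['wrist_torque'])
print(s['clock'],s['eef_pos'],np.mean(F,0),np.mean(Q,0),s['opening'])
t=save('top','t20.png'); g=save('scene','s20.png'); pickle.dump((g,t,g,s),open('f20.pkl','wb'))
def cents(n):
    d=pickle.load(open(n,'rb')); im=d[2]['img'].astype(int)[235:265,300:335]
    m=(im[:,:,0]>im[:,:,2]+60)&(im[:,:,0]>130)
    ys,xs=np.nonzero(m); bot=[ys[xs==c].mean() for c in range(8,22) if (xs==c).any()]
    # red handle front & pivot region
    im=d[2]['img'].astype(int)[205:230,284:312]; mr=(im[:,:,0]>im[:,:,1]+60); yr,xr=np.nonzero(mr)
    return m.sum(),xs.mean()+300,ys.mean()+235,np.mean(bot)+235, xr.mean()+284,yr.mean()+205
for n in ('f17.pkl','f18.pkl','f19.pkl','f20.pkl'): print(n,cents(n))
cv2.imwrite('pics/z20s.png',cv2.resize(cv2.imread('pics/s20.png')[210:290,270:370],None,fx=7,fy=7,interpolation=cv2.INTER_CUBIC))
```

```text
26.05 [489.23  -9.93 273.77] [ 0.85  0.11 -0.64] [-0.   -0.19  0.03] 0.3381452942884041
f17.pkl (np.int64(82), np.float64(319.719512195122), np.float64(243.7560975609756), np.float64(247.10714285714286), np.float64(293.1063829787234), np.float64(213.59574468085106))
f18.pkl (np.int64(73), np.float64(319.54794520547944), np.float64(247.58904109589042), np.float64(251.67857142857142), np.float64(293.0747663551402), np.float64(215.35046728971963))
f19.pkl (np.int64(72), np.float64(319.47222222222223), np.float64(247.90277777777777), np.float64(251.92857142857142), np.float64(293.02314814814815), np.float64(216.05555555555554))
f20.pkl (np.int64(70), np.float64(319.25714285714287), np.float64(247.97142857142856), np.float64(251.92857142857142), np.float64(293.009009009009), np.float64(215.73423423423424))
```

View pics/z20s.png

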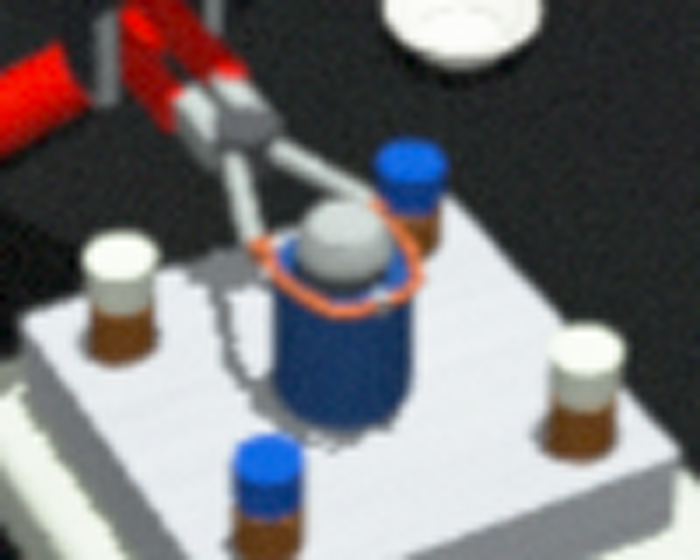

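Request:
apply_moves(motion="-1 0 0 -0.0003 0; -1 0 0 -0.0006 0; -1 0 0 -0.0006 0; -1 0 0 -0.0006 0; -1 0 0 -0.0006 0; -1 0 0 -0.0006 0")

```text
clock: 26.65
eef_pos: [489.2, -9.9, 274.4]
tcp_rot: [3.142, 0.0, -0.291]
contact_force: [0.6, 0.4, -0.4]
opening: 0.343
```

Run:
```python
from ov2 import *
F=[];Q=[]
for i in range(6):
    g=grab_frame('scene'); s=r.sense(); F.append(s['contact_force']);Q.append(s['wrist_torque'])
print(s['clock'],s['eef_pos'],s['tcp_rot'],np.mean(F,0),np.mean(Q,0),s['opening'])
f=save('wrist','w21.png'); t=save('top','t21.png'); g=save('scene','s21.png'); pickle.dump((f,t,g,s),open('f21.pkl','wb'))
im=g['img'].astype(int)[235:265,300:335]; m=(im[:,:,0]>im[:,:,2]+60)&(im[:,:,0]>130); ys,xs=np.nonzero(m)
print(ys.mean()+235,np.mean([ys[xs==c].mean() for c in range(8,22) if (xs==c).any()])+235)
run('f21.pkl',(618.3,-46.2),119,'21')
for c in ('top','scene'):
  for n in ('ring','groove'): print(c,n,[(np.array(d['point']),round(d['conf'],2)) for d in spotter.place_of(n,c)])
```

```text
26.95 [489.2   -9.95 274.36] [ 3.14  0.   -0.29] [ 0.    0.23 -0.95] [ 0.01  0.   -0.01] 0.34375267702875795
247.80281690140845 251.85714285714286
top ring [(array([394.3, 536.7,   4.2]), 0.73), (array([615.9, -45.8, 121.3]), 0.6), (array([166.5, 211.6,   6.9]), 0.6), (array([487.5, -12.5, 117.3]), 0.17)]
top groove [(array([618.8, -44. , 116.5]), 0.6)]
scene ring [(array([618.2, -47.3, 120.6]), 0.86), (array([392.2, 537.6,   3.4]), 0.65)]
scene groove [(array([618.2, -41.6, 122.6]), 0.75), (array([376.2,  92.5,   4.3]), 0.75), (array([445.7, 185.4,  -0.6]), 0.33)]
```

View pics/ov21s.png

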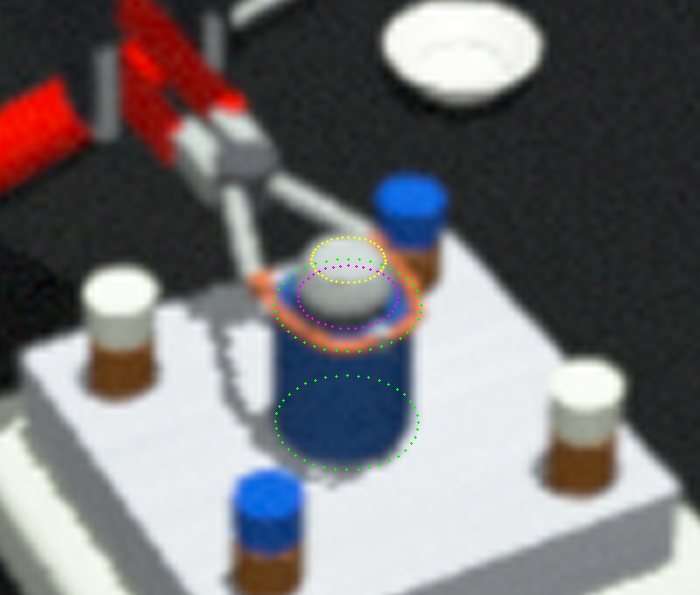

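View pics/w21.png

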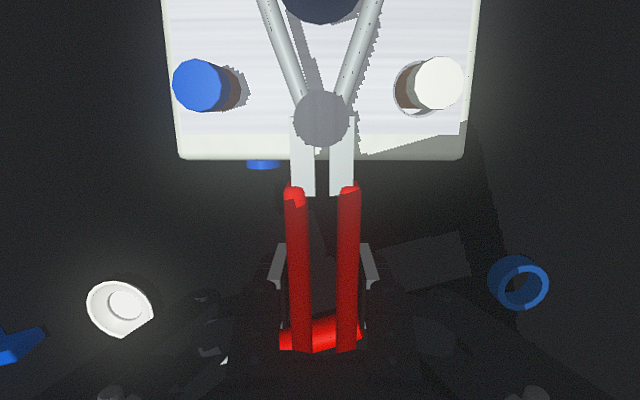

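```bash
python3 -c "
from rig import r
print(r.sign_off()); s=r.sense(); print(s['clock'],s['contact_force'],s['opening'])"
```

```text
the job is handed in; nothing more can be done
None
the job is handed in; nothing more can be done
```

The job is done and handed in at about 27 s: both vials are home, and the pliers are still held squeezed with the ring spread around the groove.

- **Vials:** Each white-capped vial went into its own empty pocket, with no noticeable contact force on the way in. In the scene pictures both stand level with the fixed blue-capped ones.
- **Ring:** I gripped the large red pliers at 30 N to their stop, with the handle faces parallel and about 30 mm across. I lowered the spread ring over the stub until it touched the collar. The first touch pressed about 2 N and tilted the pliers by about 1°, so I raised the arm about 2 mm to level them.

**Last checks:**
- The scene and top pictures show the ring spread around the stub, just on top of the collar and roughly concentric.
- The wrist moment is about 0 and the contact is very light.

**What disagreed:**
- The pliers slid about 4 mm forward in the grip while being squeezed. I measured this in the wrist picture and corrected for it.
- The trained networks' ring and groove points differ from each other by 2–6 mm sideways, so I went by the pictures and the contact force.

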